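Feed a small cheese through the one-way flap of the wrapping lane

ROBOT

A 7-joint arm with a two-finger parallel gripper is mounted at the origin on the work surface. World frame = base frame: x ahead of the robot, y to its left, z up, the work surface at z = 0. Lengths are in m, angles in rad, forces in N, time in s.
With the tool pointing down it reaches from about 0.425 to 1.025 m from the base axis. Payload 3.6 kg.
Tool frame: the origin (TCP) lies between the finger pads; the fingertips stand 11 mm ahead of it and the grasp point (between the pads) lies 8 mm behind it; y points along the fingers, z is the direction in which the jaws open and shut, and the axes are right-handed (so a half turn about y gives the same grasp; the last joint's range is limited). The gripper opens to 85 mm and grips with 20 to 120 N. Pads are 22 mm wide; open, the fingers measure 114 mm over their backs; the gripper's body (76 mm by 85 mm) begins 54 mm behind the grasp point. The pads swing forward as they close: fully open they stand 13 mm farther back than shut.
Start: joints at [-1.405, 0.591, 0.048, 1.609, -0.033, 0.943, -0.034], TCP at [0.186, 0.701, 0.242] pointing down, gripper open.
Joint ranges: [-2.69, 2.69], [-0.47, 2.24], [-1.27, 1.36], [0.19, 2.51], [-1.53, 4.68], [0.08, 2.07], [-3.09, 3.09]. Speed limits (rad/s): [2.57, 2.57, 3.14, 3.14, 3.14, 3.14, 3.14].

INTERFACE

Orientations are given as a unit quaternion [x, y, z, w].
In Python, from workcell import env, optics gives the robot as it stands.
- The arm moves only by the shell command python3 -m crank 'ROWS' [FORCE]. ROWS is JSON, a list of rows, each an object of numbers: "claw": the closure, from -1 (fully open) to 1 (shut), so that 0 is half open; "x", "y", "z": the shift along the tool's x, y, z in m; "ax", "ay", "az": the turn, a rotation vector about the tool's x, y, z in degrees. A call has 1 to 8 rows; each row shifts and turns the commanded pose from where the row before left it, along the tool's axes as they then stand; what a row does not reach is not made up. A row lasts 1/8 s, in which the tool goes at most 62.5 mm and 10.7 degrees, less where a joint would pass 70% of its speed; a pose out of reach is approached as far as the arm can. A call with a gripper value outside its range is refused whole. The fingers move at their own pace and stop on an object; FORCE is the grip in N (left out, the last holds). Time passes only in rows, so rows that do not move let the fingers close. It gives the time, the measured TCP pose, the force and the opening at its end, in the units of the state.
- env.state(): the state, without advancing time (a new reading comes with each control period).
- optics.camera(name): name is "side" or "top"; returns a dict with "image" (400x640x3 uint8, red, green, blue), "fx", "fy", "cx", "cy" (pixels), "rvec" (rotation vector, rad) and "tvec" (3), from world to camera coordinates, as OpenCV has them. Camera axes: x right, y down, z forward; pixel columns grow to the right and rows downward; lengths in m; the calibration is good to about 2 mm. A picture is of the moment at which its call begins. There is no depth.
- env.job_done(): hands the job in, once; it reports no verdict.
The state is a dict: "clock": time; "q": joint angles; "qd": joint speeds; "joint_efforts": joint torques, N m; "tool_pos": TCP position; "tool_rot": TCP orientation; "wrist_force": force on the tool from outside, world axes, zero at the start; "wrist_torque": the same for the moment, N m; "grip_width": finger opening in m.
Only numpy, scipy, OpenCV 4.12 (cv2) and the standard library are available. Lean on these libraries where they do the work, as an engineer would, in place of code of your own. Each camera call takes 0.05 s, during which the arm holds its last target.

TASK

Stand the small cheese from the ripening board in the open end of the steel lane, let go, and with shut fingers push it through the one-way flap and on until it gently presses the sprung stop plate at the far end in by about 5 mm; hold it so for a second. The plate is clamped somewhere different each time, so feel for it, and neither drive it to the end of its travel nor push the cheese hard. Then ease off and lift out, not back through the flap, so that the flap springs shut behind the standing cheese, and leave the other cheeses, the brush and the jar alone.

Things in the scene. Friction and masses are not known exactly. Their poses are not given: they have to be found in the camera images.
- cheese: Small hard cheese to feed: pale rigid upright disc, 54 mm in diameter, 42 mm tall, 0.1 to 0.17 kg, on the ripening board; which of the three places varies. Origin: centre of its underside. More than 18 N from the fingers while it is in or beyond the flap damages it.
- lane: Fixed smooth (slippery) steel lane, open on top, 450 x 100 mm. Origin: on the table, under the middle of the shut flap; x = push direction along it, y across, z up. Floor top at z = 8 mm, x = -175 to 275 mm. Side walls 70 mm apart inside (the +y wall has a 9 mm deep pocket for the open flap, x = 0 to 73 mm), tops at z = 38 mm, flared at the near end; 66 mm posts by the flap. Do not bear on lane or flap with over 15 N.
- load_spot (a point): Where to put the cheese down: on the lane's floor, 75 mm before the flap (lane x = -75 mm), midway between the walls. Grip it with the fingers ahead of and behind it along the lane: there is no room beside it. The open loading end reaches from lane x = -150 mm to the flap.
- clear_mark (a point): Point on the lane's floor 95 mm beyond the shut flap (lane x = 95 mm): with its centre past this the cheese is clear of the flap's swing.
- stop_rail: Fixed strip in the floor beyond the flap; its frame coincides with the lane's. On it a dark carriage with a black clamp bar (54 mm above the table) holds an upright steel stop plate, 60 mm wide, top at z = 38 mm, facing the flap. The carriage is clamped at an unreported place: the unpressed plate's face is anywhere from lane x = 165 to 205 mm.
- plate_zone (a point): Middle of the zone (lane x = 185 mm, z = 24 mm) in which the plate's face lies; not the plate itself. The plate yields in lane +x on a spring: 3 N to start, then 0.8 N per mm, 16 mm to its hard end; it springs back when let go, moving the cheese back as much. Wanted: about 5 mm, some 7 N; over 14 N is too much.
- flap (a joint): Angle of the flap: white upright blade, 69 mm long, 4 mm thick, z = 13 to 49 mm, hinged upright at lane x = 0, y = +39 mm. 0 = shut; grows to 1.6 rad as it swings to lane +x, never the other way. Its spring (0.045 Nm at 0, 0.12 Nm at 1.6 rad) takes a push of about 3 to 6 N; it shuts behind fingers that went past it (or rests on their side) and cannot swing back: lift them out.
- flap_tip (a point): Middle of the flap's free edge, 31 mm above the table; moves with the flap. Shut: at lane x = 0, y = -30 mm.
- board: Fixed light wooden ripening board on the table, 140 x 460 mm, 18 mm thick, long side along its y. Origin: centre of its underside. Three rounds stand on it in a row, about 150 mm apart.
- round_a: Larger cheese, 110 mm in diameter, 58 mm tall, bystander. Origin: centre of its underside.
- round_b: Larger cheese, 110 mm in diameter, 58 mm tall, bystander. Origin: centre of its underside.
- brush: Hand brush lying on the table to the robot's left, bystander. Origin: centre of its underside.
- jar: Jar, 64 mm in diameter, 90 mm tall, on the table to the robot's right, bystander. Origin: centre of its underside.

How it is judged:
On the way, in this order (a step that is already met when the one before it is completed fails the run):
1. the cheese stands released in the loading end of the lane, in front of the shut flap (x of cheese in the frame of lane between -0.155 and -0.03 m and y of cheese in the frame of lane between -0.015 and 0.015 m and z of cheese in the frame of lane between 0.004 and 0.013 m and angle between cheese's own z axis and vertical below 0.1 rad and contact force between the fingers and cheese below 0.1 N and value of joint flap below 0.1 rad), for 0.2 s.
2. the cheese, standing on the lane's floor, goes through the doorway with the flap swung wide (over 0.7 rad) (x of cheese in the frame of lane between 0 and 0.09 m and z of cheese in the frame of lane between 0.004 and 0.013 m and value of joint flap above 0.7 rad), for 0.05 s.
3. the cheese, beyond the flap, is held pressed on the sprung stop plate with 4.5 to 14 N for 0.4 s (x of cheese in the frame of lane above 0.095 m and contact force between cheese and stop_rail between 4.5 and 14 N and contact force between the fingers and cheese above 2 N and z of cheese in the frame of lane between 0.004 and 0.013 m), for 0.4 s.
At the end, for the whole second after the job is handed in: The cheese stands upright (within 0.1 rad), released and at rest on the lane's floor beyond the flap, its centre 95 to 190 mm past the flap's shut plane and within the lane's walls, and the flap is shut (under 0.08 rad) (x of cheese in the frame of lane between 0.095 and 0.19 m and y of cheese in the frame of lane between -0.03 and 0.03 m and z of cheese in the frame of lane between 0.004 and 0.013 m and angle between cheese's own z axis and vertical below 0.1 rad and linear speed of cheese below 0.01 m/s and value of joint flap below 0.08 rad and contact force between the fingers and cheese below 0.1 N); the robot touches nothing.
It fails at once if the stop plate is pressed with more than 14 N (near the end of its travel) (contact force between cheese and stop_rail above 14 N).
It fails at once if the cheese is pushed or squeezed with more than 18 N while in or beyond the flap (x of cheese in the frame of lane above -0.025 m and z of cheese in the frame of lane below 0.03 m and y of cheese in the frame of lane between -0.03 and 0.03 m and contact force between the fingers and cheese above 18 N).
It fails at once if the gripper bears on the lane or flap with more than 15 N (contact force between the fingers and lane above 15 N).
It fails at once if a bystander is moved by more than 20 mm (distance of any of round_a, round_b, brush, jar from where it was at the start of the episode above 0.02 m).
It also fails if it takes over 72 s, if anything falls off the work surface, if the arm or the gripper's body presses on something with over 40 N, if the wrist force passes 120 N, or if a joint passes its speed limit or range.

## Working session

There is one attempt and no reset: what is moved stays moved. The work goes in short steps, Python scripts to look and compute and a shell command to move; the robot and the scene stay as the last step left them, time stands still between calls to the robot, and variables do not carry over. Pictures are saved under pics/ and viewed, and the job is handed in when it is done.

```bash
ls; mkdir -p pics
python3 - <<'E'
from workcell import env, optics
import cv2
print(env.state())
for n in("side","top"):
    c=optics.camera(n); cv2.imwrite(f"pics/{n}0.png",c["image"][:,:,::-1]); print(n,{k:v for k,v in c.items() if k!="image"})
E
```

```text
pics
{'clock': 0.0, 'q': array([-1.40450874,  0.59212863,  0.04832227,  1.60986701, -0.03331097,
        0.94265409, -0.03368904]), 'qd': array([-1.18560855e-03, -1.36078007e-03,  1.00507142e-03,  1.57652377e-04,
        3.39667665e-04,  2.18508956e-03, -7.53880451e-05]), 'joint_efforts': array([ 4.38656480e-04, -5.48698139e+01,  1.54641453e+00, -1.98123819e+01,
        9.26764595e-03,  8.67977418e-03,  1.10080427e-05]), 'tool_pos': array([0.18603015, 0.69988567, 0.24111788]), 'tool_rot': array([ 0.70194647, -0.09162447,  0.09151111, -0.70035836]), 'wrist_force': array([ 0.11481966, -0.61886062, -0.85057633]), 'wrist_torque': array([-0.01795203, -0.04293107,  0.02988698]), 'grip_width': 0.08529470460421883}
side {'fx': 439.45676399293626, 'fy': 439.45676399293626, 'cx': 321.33396352088187, 'cy': 203.47663481728117, 'rvec': array([ 2.42426377, -0.30641591,  0.10184339]), 'tvec': array([-0.53914535,  0.17015917,  1.29010291])}
top {'fx': 466.9069326580221, 'fy': 466.9069326580221, 'cx': 318.05383329472437, 'cy': 203.35422159046206, 'rvec': array([ 2.1620717 , -2.14038238,  0.20132487]), 'tvec': array([-0.00922459,  0.57203118,  1.07726648])}
```

View pics/side0.png

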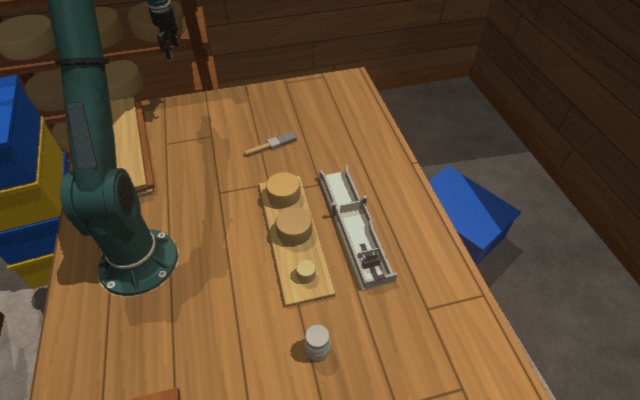

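View pics/top0.png

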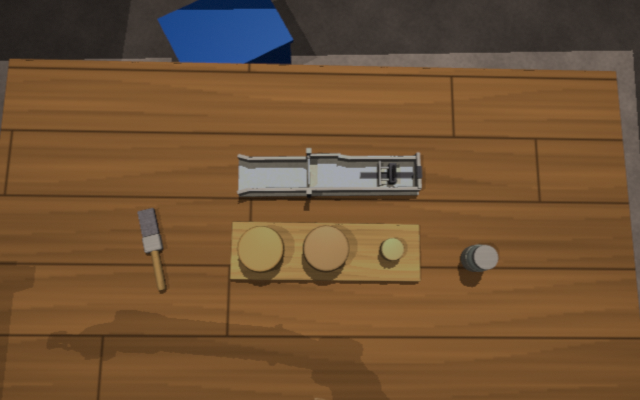

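The side view (640x400) shows the lane on the far right with the loading end at the back, its start near (322,172) and its far end near (390,280). The small cheese is at (306,270). The top view shows the lane running left to right, x=238–421 at row 177, with the flap at about column 309 and the carriage at about column 390. The small cheese is at (392,249), the jar at (480,257), the brush at the left, and the two rounds at (261,249) and (326,248).

```bash
cat > h.py <<'E'
import numpy as np, cv2
from workcell import env, optics
def ray(c,u,v,z):
    R=cv2.Rodrigues(np.array(c["rvec"]))[0]; t=np.array(c["tvec"])
    d=R.T@np.array([(u-c["cx"])/c["fx"],(v-c["cy"])/c["fy"],1]); o=-R.T@t
    return o+d*(z-o[2])/d[2]
def proj(c,P):
    K=np.array([[c["fx"],0,c["cx"]],[0,c["fy"],c["cy"]],[0,0,1]])
    return cv2.projectPoints(np.array(P,float).reshape(-1,1,3),np.array(c["rvec"]),np.array(c["tvec"]),K,None)[0].reshape(-1,2)
def crop(c,u0,u1,v0,v1,s,f):
    cv2.imwrite(f,cv2.resize(c["image"][v0:v1,u0:u1,::-1],None,fx=s,fy=s,interpolation=cv2.INTER_CUBIC))
E
python3 - <<'E'
from h import *
t=optics.camera("top"); s=optics.camera("side")
crop(t,230,430,140,290,4,"pics/tz.png"); crop(s,250,410,150,310,3.7,"pics/sz.png")
for nm,c in(("top",t),("side",s)):
    hsv=cv2.cvtColor(c["image"],cv2.COLOR_RGB2HSV); 
    for p in ([(392,249),(410,249),(261,249),(240,178),(330,177),(350,277)] if nm=="top" else [(306,269),(300,290),(290,225)]): print(nm,p,hsv[p[1],p[0]])
E
```

```text
top (392, 249) [ 26  93 162]
top (410, 249) [ 18 135 162]
top (261, 249) [ 21 121 162]
top (240, 178) [ 70   5 164]
top (330, 177) [110  13 171]
top (350, 277) [ 18 138 159]
side (306, 269) [ 23 100 198]
side (300, 290) [ 18 127 197]
side (290, 225) [ 18 123 181]
```

View pics/tz.png

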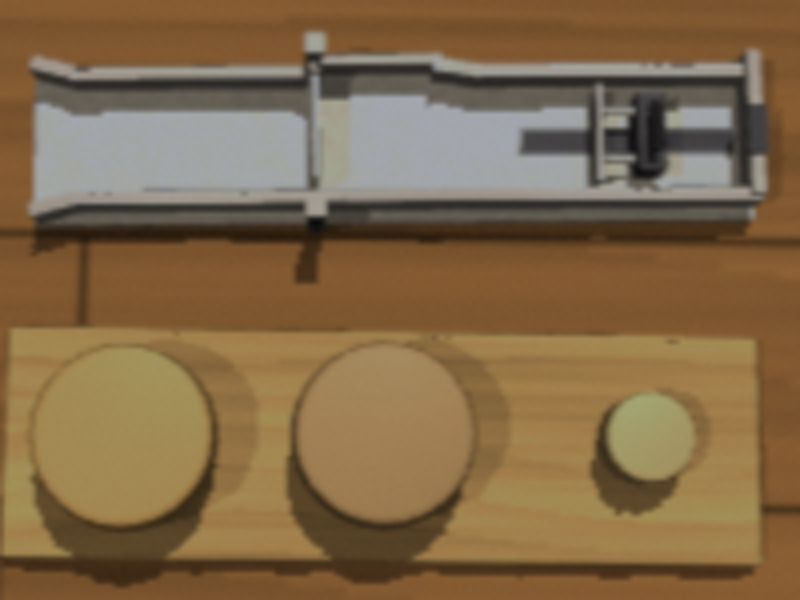

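View pics/sz.png

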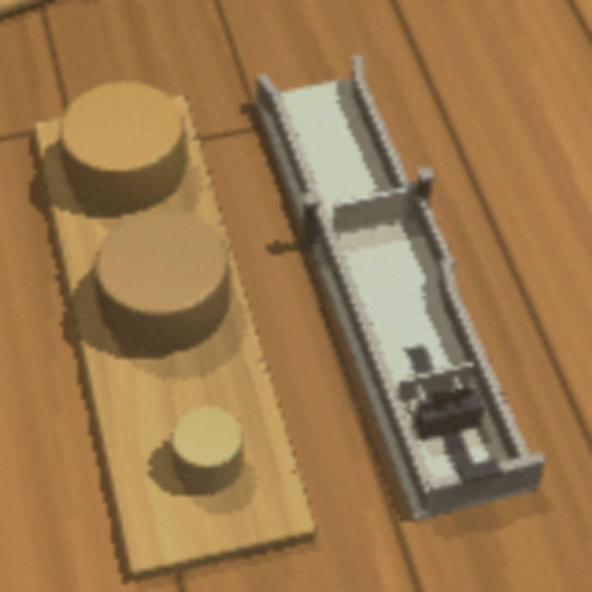

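Run:
```python
from h import *
t=optics.camera("top"); s=optics.camera("side"); 
T=lambda x,y,z: ray(t,230+(x+.5)/4-.5,140+(y+.5)/4-.5,z)
S=lambda x,y,z: ray(s,250+(x+.5)/3.7-.5,150+(y+.5)/3.7-.5,z)
np.set_printoptions(precision=4,suppress=True)
hsv=cv2.cvtColor(t["image"],cv2.COLOR_RGB2HSV)
m=cv2.inRange(hsv,(24,60,120),(32,130,255)); n,l,st,ce=cv2.connectedComponentsWithStats(m)
for i in range(1,n):
    if st[i,4]>150: print("mask",st[i],ce[i],ray(t,*ce[i],.06))
hs=cv2.cvtColor(s["image"],cv2.COLOR_RGB2HSV)
print("cheese top",T(651,436,.06)[:2],"diam",T(606,436,.06)-T(696,436,.06))
print("cheese side",S(208,437,.06)[:2], "diam", S(173,437,.06)-S(243,437,.06))
for x,a,b in((120,74,197),(700,70,193)):
    A,B=T(x,a,.038),T(x,b,.038); print("walls",A[:2],B[:2],(A+B)[:2]/2,np.linalg.norm(A-B))
print("floor near end",T(35,105,.008)[:2],T(35,190,.008)[:2])
print("posts",T(315,42,.066)[:2],T(315,201,.066)[:2])
print("posts side",S(425,173,.066)[:2],S(311,198,.066)[:2])
print("flap hinge/tip",T(313,62,.049)[:2],T(317,186,.049)[:2])
print("far end outer",T(766,50,.038)[:2],T(766,190,.038)[:2])
print("near end flares",T(33,63,.038)[:2],T(33,210,.038)[:2]," side",S(357,62,.038)[:2],S(262,78,.038)[:2])
print("far side corners",S(540,460,.038)[:2],S(412,490,.038)[:2])
print("plate face",T(596,85,.038)[:2],T(597,183,.038)[:2],"side",S(400,386,.038)[:2],S(470,367,.038)[:2])
print("board",T(10,327,.018)[:2],T(757,338,.018)[:2],T(762,562,.018)[:2])
print("rounds",T(123,435,.076)[:2],T(384,432,.076)[:2])
```

```text
mask [382 238  20  20 285] [391.5474 246.9649] [ 0.4682 -0.1766  0.06  ]
cheese top [ 0.4643 -0.1785] diam [-0.0005  0.0531  0.    ]
cheese side [ 0.4669 -0.1816] diam [-0.0501  0.013   0.    ]
walls [0.6838 0.1405] [0.6071 0.1383] [0.6455 0.1394] 0.07670806802867744
walls [ 0.6918 -0.217 ] [ 0.6143 -0.2153] [ 0.6531 -0.2162] 0.07750478210383664
floor near end [0.6708 0.196 ] [0.6166 0.1942]
posts [0.6981 0.0214] [0.6009 0.0203]
posts side [0.6996 0.0198] [0.6002 0.0174]
flap hinge/tip [0.6903 0.0224] [0.6133 0.0191]
far end outer [ 0.7052 -0.2585] [ 0.6167 -0.256 ]
near end flares [0.6899 0.1937] [0.5984 0.1906]  side [0.6902 0.1862] [0.6014 0.1884]
far side corners [ 0.7046 -0.2497] [ 0.6045 -0.2501]
plate face [ 0.6813 -0.1523] [ 0.6197 -0.1521] side [ 0.6232 -0.1606] [ 0.6812 -0.1574]
board [0.5295 0.2049] [ 0.5278 -0.253 ] [ 0.3917 -0.2524]
rounds [0.4609 0.129 ] [ 0.4641 -0.0209]
```

```bash
cat >> h.py <<'E'
from scipy.spatial.transform import Rotation as Ro
TH=-np.arctan2(0.999777,0.0212)
LX=np.array([.0212,-.99978,0]);LY=np.array([.99978,.0212,0]);O=np.array([.648,.0195,0])
def lane(p): d=np.array(p)-O; return np.array([d@LX,d@LY,p[2]])
def unlane(x,y,z): r=O+LX*x+LY*y; return np.array([r[0],r[1],z])
def to(P=None,ax=LX):
    s=env.state();R=Ro.from_quat(s["tool_rot"]).as_matrix()
    np.set_printoptions(precision=4,suppress=True)
    print("t",round(s["clock"],2),"pos",s["tool_pos"],"lane",lane(s["tool_pos"]),"F",s["wrist_force"],"w",round(s["grip_width"],4)); print("toolaxes(cols)\n",R)
    y=np.array([0,0,-1.]); z=ax if ax@R[:,2]>0 else -ax; x=np.cross(y,z)
    G=np.stack([x,y,z],1); print("turn deg (tool)",np.degrees(Ro.from_matrix(R.T@G).as_rotvec()))
    if P is not None: print("shift in current tool",R.T@(np.array(P)-s["tool_pos"]),"in aligned tool",G.T@(np.array(P)-s["tool_pos"]))
E
python3 -c "
from h import *
to([.45,.3,.2]);to([.4655,-.18,.15])"
```

```text
t 0.3 pos [0.1862 0.7004 0.2419] lane [-0.6906 -0.4473  0.2419] F [ 0.2633 -0.2297 -0.183 ] w 0.0853
toolaxes(cols)
 [[ 0.9665 -0.0001  0.2568]
 [-0.2568 -0.0008  0.9665]
 [ 0.0001 -1.     -0.0008]]
turn deg (tool) [  0.0443 -16.0946  -0.0033]
shift in current tool [ 0.3578  0.0422 -0.3192] in aligned tool [ 0.2553  0.0419 -0.4059]
t 0.3 pos [0.1862 0.7004 0.2419] lane [-0.6906 -0.4473  0.2419] F [ 0.2633 -0.2297 -0.183 ] w 0.0853
toolaxes(cols)
 [[ 0.9665 -0.0001  0.2568]
 [-0.2568 -0.0008  0.9665]
 [ 0.0001 -1.     -0.0008]]
turn deg (tool) [  0.0443 -16.0946  -0.0033]
shift in current tool [ 0.4961  0.0925 -0.7791] in aligned tool [ 0.2606  0.0919 -0.8861]
```

```bash
python3 -m crank '[{"ay":-8,"claw":-1},{"ay":-8.1,"claw":-1},{"x":0.045,"z":-0.03,"claw":-1},{"x":0.045,"z":-0.03,"claw":-1},{"x":0.045,"z":-0.03,"claw":-1},{"x":0.045,"z":-0.03,"claw":-1},{"x":0.04,"z":-0.04,"claw":-1},{"x":0.035,"z":-0.04,"claw":-1}]' 30; python3 -c "
from h import *
to([.4655,-.18,.12])"
```

```text
t 0.3 pos [0.1862 0.7004 0.2419] lane [-0.6906 -0.4473  0.2419] F [ 0.2633 -0.2297 -0.183 ] w 0.0853
toolaxes(cols)
 [[ 0.9665 -0.0001  0.2568]
 [-0.2568 -0.0008  0.9665]
 [ 0.0001 -1.     -0.0008]]
turn deg (tool) [  0.0443 -16.0946  -0.0033]
shift in current tool [ 0.4961  0.1225 -0.7791] in aligned tool [ 0.2606  0.1219 -0.8861]schema error: expected keys claw, x, y, z, ax, ay, az
```

```bash
python3 -m crank '[{"claw":-1,"x":0,"y":0,"z":0,"ax":0,"ay":-8,"az":0},{"claw":-1,"x":0,"y":0,"z":0,"ax":0,"ay":-8.1,"az":0},{"claw":-1,"x":0.045,"y":0,"z":-0.03,"ax":0,"ay":0,"az":0},{"claw":-1,"x":0.045,"y":0,"z":-0.03,"ax":0,"ay":0,"az":0},{"claw":-1,"x":0.045,"y":0,"z":-0.03,"ax":0,"ay":0,"az":0},{"claw":-1,"x":0.045,"y":0,"z":-0.03,"ax":0,"ay":0,"az":0},{"claw":-1,"x":0.04,"y":0,"z":-0.04,"ax":0,"ay":0,"az":0},{"claw":-1,"x":0.035,"y":0,"z":-0.04,"ax":0,"ay":0,"az":0}]' 30; python3 -c "
from h import *
to([.4655,-.18,.12])"
```

```text
clock: 1.3
tool_pos: [0.4473, 0.5046, 0.2423]
tool_rot: [-0.707, -0.007, 0.007, 0.707]
wrist_force: [0.6, 0.5, -0.5]
grip_width: 0.0857
t 1.3 pos [0.4473 0.5046 0.2423] lane [-0.4893 -0.1904  0.2423] F [ 0.6372  0.5077 -0.4843] w 0.0857
toolaxes(cols)
 [[ 0.9998  0.0007 -0.0204]
 [ 0.0204  0.0001  0.9998]
 [ 0.0007 -1.      0.0001]]
turn deg (tool) [-0.0046 -0.045   0.0399]
shift in current tool [ 0.0041  0.1223 -0.6849] in aligned tool [ 0.0037  0.1223 -0.6849]
```

```bash
python3 -m crank '[{"claw":-1,"x":0,"y":0,"z":-0.06,"ax":0,"ay":0,"az":0},{"claw":-1,"x":0,"y":0,"z":-0.06,"ax":0,"ay":0,"az":0},{"claw":-1,"x":0,"y":0,"z":-0.06,"ax":0,"ay":0,"az":0},{"claw":-1,"x":0,"y":0,"z":-0.06,"ax":0,"ay":0,"az":0},{"claw":-1,"x":0,"y":0,"z":-0.06,"ax":0,"ay":0,"az":0},{"claw":-1,"x":0,"y":0,"z":-0.06,"ax":0,"ay":0,"az":0},{"claw":-1,"x":0.002,"y":0,"z":-0.06,"ax":0,"ay":0,"az":0},{"claw":-1,"x":0.002,"y":0,"z":-0.06,"ax":0,"ay":0,"az":0}]'; python3 -m crank '[{"claw":-1,"x":0,"y":0,"z":-0.06,"ax":0,"ay":0,"az":0},{"claw":-1,"x":0,"y":0.01,"z":-0.06,"ax":0,"ay":0,"az":0},{"claw":-1,"x":0,"y":0.03,"z":-0.055,"ax":0,"ay":0,"az":0},{"claw":-1,"x":0,"y":0.03,"z":-0.03,"ax":0,"ay":0,"az":0},{"claw":-1,"x":0,"y":0.03,"z":0,"ax":0,"ay":0,"az":0},{"claw":-1,"x":0,"y":0,"z":0,"ax":0,"ay":0,"az":0}]'
python3 - <<'E'
from h import *
to([.4655,-.18,.034])
t=optics.camera("top"); crop(t,330,430,200,290,6,"pics/t1.png")
s=optics.camera("side"); crop(s,250,410,200,310,4,"pics/s1.png")
E
```

```text
clock: 2.3
tool_pos: [0.4598, 0.0245, 0.2427]
tool_rot: [-0.707, -0.008, 0.007, 0.707]
wrist_force: [0.8, 0.0, -0.4]
grip_width: 0.0856
clock: 3.05
tool_pos: [0.4625, -0.1784, 0.1408]
tool_rot: [-0.707, -0.006, 0.009, 0.708]
wrist_force: [0.5, 0.6, -0.3]
grip_width: 0.0857
t 3.05 pos [ 0.4625 -0.1784  0.1408] lane [ 0.194  -0.1897  0.1408] F [ 0.5394  0.632  -0.2552] w 0.0857
toolaxes(cols)
 [[ 0.9998 -0.0044 -0.0203]
 [ 0.0203  0.0013  0.9998]
 [-0.0044 -1.      0.0014]]
turn deg (tool) [-0.0793 -0.0524 -0.2519]
shift in current tool [ 0.0035  0.1068 -0.0018] in aligned tool [ 0.003   0.1068 -0.0016]
```

View pics/t1.png

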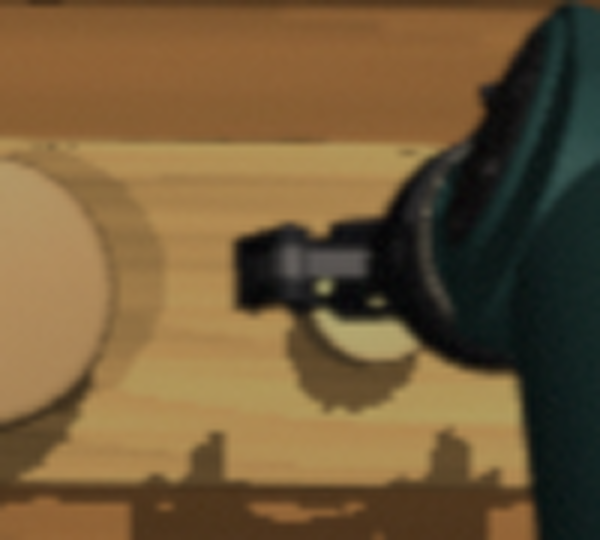

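View pics/s1.png

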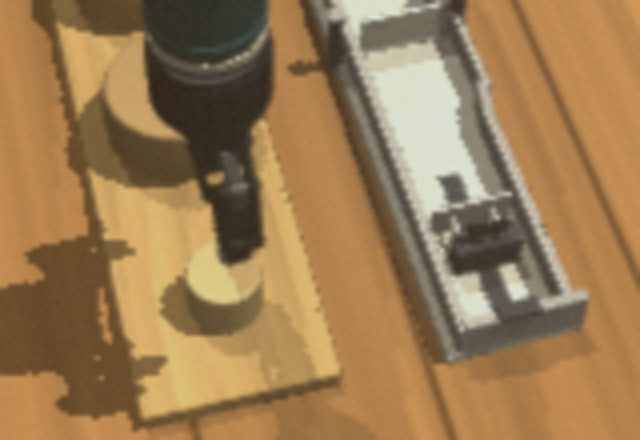

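The top crop shows the gripper over the cheese, which is half hidden at (365,335) below it. The side crop shows one finger above the cheese at (235,250). There are no collisions, so I descend.

```bash
python3 -m crank '[{"claw":-1,"x":0.003,"y":0.02,"z":-0.0015,"ax":0,"ay":0,"az":-0.25},{"claw":-1,"x":0,"y":0.03,"z":0,"ax":0,"ay":0,"az":0},{"claw":-1,"x":0,"y":0.03,"z":0,"ax":0,"ay":0,"az":0},{"claw":-1,"x":0,"y":0.02,"z":0,"ax":0,"ay":0,"az":0},{"claw":-1,"x":0,"y":0.007,"z":0,"ax":0,"ay":0,"az":0},{"claw":-1,"x":0,"y":0,"z":0,"ax":0,"ay":0,"az":0}]';python3 - <<'E'
from h import *
to([.4655,-.18,.034])
s=optics.camera("side"); crop(s,270,350,220,310,6,"pics/s2.png")
E
```

```text
clock: 3.9
tool_pos: [0.4682, -0.1797, 0.0361]
tool_rot: [0.707, 0.01, -0.006, -0.707]
wrist_force: [-0.5, -0.3, -0.1]
grip_width: 0.0854
t 3.9 pos [ 0.4682 -0.1797  0.0361] lane [ 0.1954 -0.184   0.0361] F [-0.535  -0.3112 -0.1326] w 0.0854
toolaxes(cols)
 [[ 0.9997  0.0057 -0.022 ]
 [ 0.022  -0.0001  0.9998]
 [ 0.0057 -1.     -0.0003]]
turn deg (tool) [0.0151 0.0453 0.3267]
shift in current tool [-0.0027  0.0021 -0.0002] in aligned tool [-0.0027  0.0021 -0.0002]
```

View pics/s2.png

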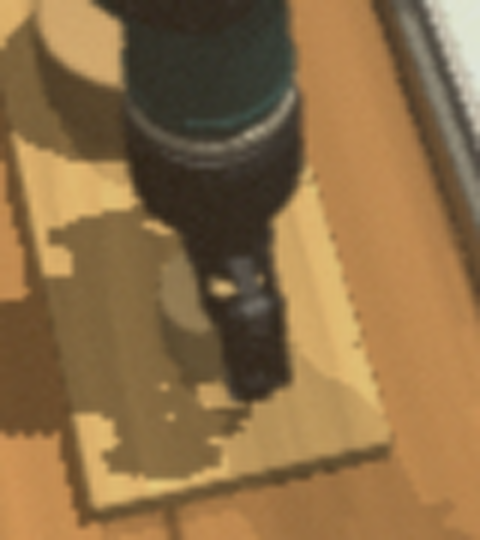

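Run:
```python
from h import *
s=optics.camera("side"); p=env.state()["tool_pos"]
q=proj(s,[[p[0],-.237,.025],[p[0],-.237,.045],[p[0]-.011,-.237,.035],[p[0]+.011,-.237,.035],[.4655,-.18,.06],[.4385,-.18,.06],[.4655-.0245,-.191,.06],[.4655-.0245,-.191,.018]])
print((q-[270,220])*6)
```

```text
[[248.14589603 428.63677787]
 [247.04036794 406.6451178 ]
 [223.78914933 423.16628751]
 [271.33668046 412.27274187]
 [211.30645247 284.19337455]
 [153.41261909 296.96767769]
 [163.9173282  316.05889136]
 [168.36178726 363.48608718]]
```

The crop shows the near finger at about (258,350), beside the cheese whose left edge is near x=160. The projections predicted 247 and 154, so the gripper is centred to within about 2 mm. I close the fingers.

```bash
python3 -m crank '[{"claw":-0.5,"x":-0.001,"y":0.001,"z":0,"ax":0,"ay":0,"az":0.2},{"claw":0.2,"x":0,"y":0,"z":0,"ax":0,"ay":0,"az":0},{"claw":1,"x":0,"y":0,"z":0,"ax":0,"ay":0,"az":0},{"claw":1,"x":0,"y":0,"z":0,"ax":0,"ay":0,"az":0},{"claw":1,"x":0,"y":0,"z":0,"ax":0,"ay":0,"az":0},{"claw":1,"x":0,"y":0,"z":0,"ax":0,"ay":0,"az":0}]' 30; python3 -c "
from h import *
to()"
```

```text
clock: 4.75
tool_pos: [0.4666, -0.18, 0.0351]
tool_rot: [0.707, 0.008, -0.007, -0.707]
wrist_force: [-0.1, 0.9, 5.6]
grip_width: 0.0531
t 4.75 pos [ 0.4666 -0.18    0.0351] lane [ 0.1956 -0.1856  0.0351] F [-0.1474  0.873   5.6448] w 0.0531
toolaxes(cols)
 [[ 0.9998  0.0016 -0.021 ]
 [ 0.021  -0.      0.9998]
 [ 0.0016 -1.     -0.0001]]
turn deg (tool) [ 0.0047 -0.0132  0.0905]
```

```bash
python3 -m crank '[{"claw":1,"x":0,"y":-0.015,"z":0,"ax":0,"ay":0,"az":0},{"claw":1,"x":0,"y":-0.035,"z":0,"ax":0,"ay":0,"az":0},{"claw":1,"x":0.02,"y":-0.04,"z":0,"ax":0,"ay":0,"az":0},{"claw":1,"x":0.04,"y":-0.03,"z":0.02,"ax":0,"ay":0,"az":0},{"claw":1,"x":0.04,"y":0,"z":0.04,"ax":0,"ay":0,"az":0},{"claw":1,"x":0.04,"y":0,"z":0.045,"ax":0,"ay":0,"az":0},{"claw":1,"x":0.04,"y":0,"z":0.045,"ax":0,"ay":0,"az":0},{"claw":1,"x":0,"y":0,"z":0.045,"ax":0,"ay":0,"az":0}]'; python3 -c "
from h import *
to(unlane(-.075,0,.10))"
```

```text
clock: 5.75
tool_pos: [0.6457, 0.0212, 0.1558]
tool_rot: [-0.707, -0.01, 0.006, 0.707]
wrist_force: [-0.5, 0.4, -1.0]
grip_width: 0.0531
t 5.75 pos [0.6457 0.0212 0.1558] lane [-0.0018 -0.0023  0.1558] F [-0.4769  0.3633 -1.0164] w 0.0531
toolaxes(cols)
 [[ 0.9997  0.0058 -0.0222]
 [ 0.0222  0.0005  0.9998]
 [ 0.0058 -1.      0.0004]]
turn deg (tool) [-0.0223  0.0596  0.3349]
shift in current tool [0.0021 0.0558 0.0732] in aligned tool [0.0023 0.0558 0.0732]
```

```bash
python3 -m crank '[{"claw":1,"x":0.002,"y":0,"z":0.04,"ax":0,"ay":0,"az":0.2},{"claw":1,"x":0,"y":0.01,"z":0.032,"ax":0,"ay":0,"az":0},{"claw":1,"x":0,"y":0.04,"z":0,"ax":0,"ay":0,"az":0},{"claw":1,"x":0,"y":0,"z":0,"ax":0,"ay":0,"az":0}]'
python3 - <<'E'
from h import *
to(unlane(-.075,0,.026))
t=optics.camera("top"); crop(t,230,330,140,220,7,"pics/t3.png")
s=optics.camera("side"); crop(s,300,400,140,240,6,"pics/s3.png")
E
```

```text
clock: 6.25
tool_pos: [0.6392, 0.091, 0.1025]
tool_rot: [0.707, 0.004, -0.011, -0.707]
wrist_force: [-0.2, -0.2, -1.2]
grip_width: 0.0527
t 6.25 pos [0.6392 0.091  0.1025] lane [-0.0716 -0.0072  0.1025] F [-0.2395 -0.2361 -1.2425] w 0.0527
toolaxes(cols)
 [[ 0.9997 -0.0097 -0.0223]
 [ 0.0223 -0.0013  0.9998]
 [-0.0097 -1.     -0.0011]]
turn deg (tool) [ 0.0614  0.0619 -0.5545]
shift in current tool [0.008  0.0764 0.0034] in aligned tool [0.0072 0.0765 0.0034]
```

View pics/t3.png

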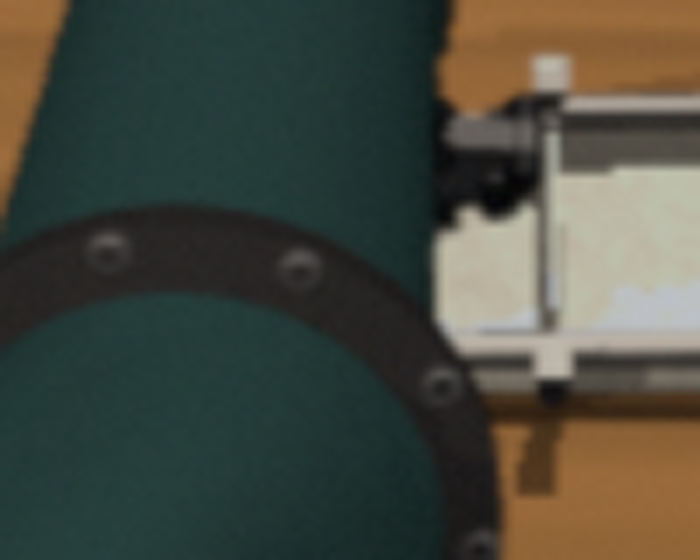

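View pics/s3.png

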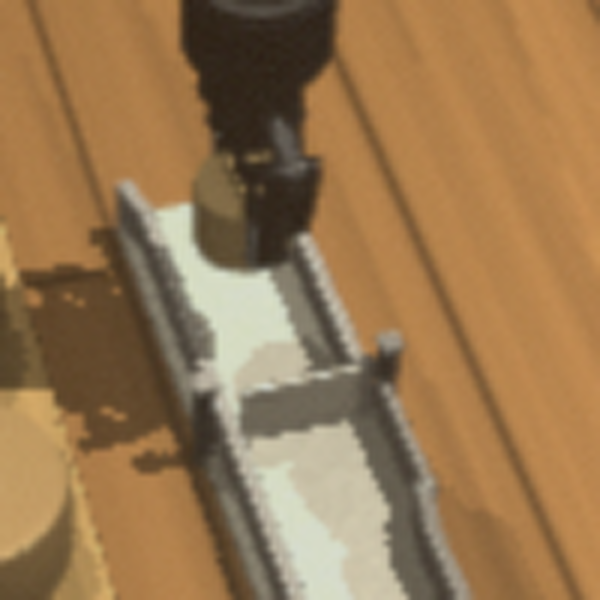

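The top crop is mostly blocked by the arm, with the flap shut at about (548,230). The side crop shows the cheese held upright above the lane, its left edge at 195 and bottom at about (245,268), with the finger over its right half.

Run:
```python
from h import *
to(unlane(-.075,0,.026))
s=optics.camera("side"); p=env.state()["tool_pos"]
b=p[2]-.0171
dy=-.034
q=proj(s,[[p[0]-.011,p[1]-.041,p[2]-.005],[p[0]+.011,p[1]-.041,p[2]-.005],[p[0]-.0245,p[1]-.011,b+.042],[p[0]-.0245,p[1]-.011,b],[p[0],p[1]-.027,b]])
print((q-[300,140])*6)
```

```text
t 6.35 pos [0.6423 0.0899 0.1053] lane [-0.0705 -0.0042  0.1053] F [-0.3826 -0.3474 -1.5558] w 0.0531
toolaxes(cols)
 [[ 0.9998 -0.0028 -0.0201]
 [ 0.0201 -0.0008  0.9998]
 [-0.0028 -1.     -0.0007]]
turn deg (tool) [ 0.0408 -0.0619 -0.1596]
shift in current tool [0.0044 0.0793 0.0046] in aligned tool [0.0042 0.0793 0.0045]
[[247.6392 276.8121]
 [289.1792 268.7496]
 [207.2997 199.5251]
 [206.0334 256.041 ]
 [260.0653 269.2537]]
```

```bash
python3 -m crank '[{"claw":1,"x":0.003,"y":0.01,"z":0.004,"ax":0,"ay":0,"az":0},{"claw":1,"x":0,"y":0.02,"z":0,"ax":0,"ay":0,"az":0},{"claw":1,"x":0,"y":0.01,"z":0,"ax":0,"ay":0,"az":0},{"claw":1,"x":0,"y":0,"z":0,"ax":0,"ay":0,"az":0},{"claw":1,"x":0,"y":0,"z":0,"ax":0,"ay":0,"az":0}]'
python3 - <<'E'
from h import *
to(unlane(-.075,0,.0255))
s=optics.camera("side"); crop(s,300,400,140,240,6,"pics/s4.png")
to(unlane(-.075,0,.0255))
E
```

```text
clock: 7.02
tool_pos: [0.6454, 0.0948, 0.0645]
tool_rot: [0.707, 0.007, -0.008, -0.707]
wrist_force: [-0.3, -0.4, -0.3]
grip_width: 0.0526
t 7.03 pos [0.6454 0.0948 0.0645] lane [-0.0753 -0.001   0.0645] F [-0.271  -0.3795 -0.2859] w 0.0526
toolaxes(cols)
 [[ 0.9998 -0.0026 -0.0211]
 [ 0.0211 -0.0002  0.9998]
 [-0.0026 -1.     -0.0001]]
turn deg (tool) [ 0.0073 -0.0077 -0.1477]
shift in current tool [ 0.0011  0.039  -0.0003] in aligned tool [ 0.001   0.039  -0.0003]
t 7.08 pos [0.6456 0.0949 0.0647] lane [-0.0754 -0.0008  0.0647] F [ 0.3403  1.0332 -0.8775] w 0.053
toolaxes(cols)
 [[ 0.9998 -0.002  -0.0211]
 [ 0.0211 -0.      0.9998]
 [-0.002  -1.      0.    ]]
turn deg (tool) [-0.0004 -0.0054 -0.1174]
shift in current tool [ 0.0009  0.0392 -0.0004] in aligned tool [ 0.0008  0.0392 -0.0004]
```

View pics/s4.png

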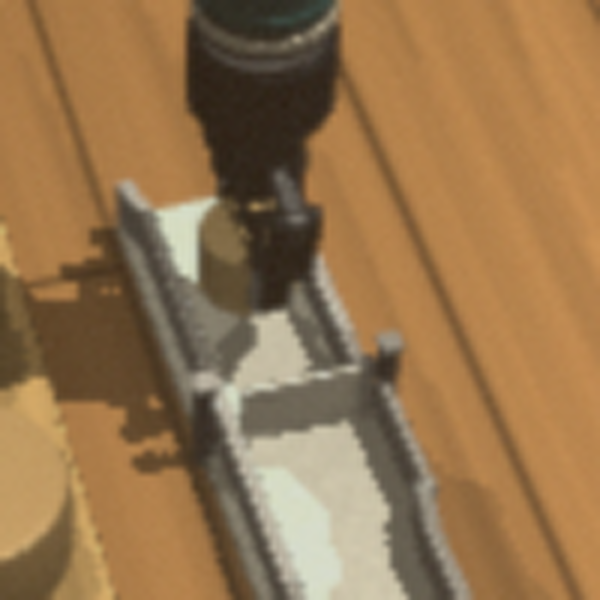

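Run:
```python
from h import *
s=optics.camera("side")
for u,v,z in((200,225,.0895),(200,240,.0825),(200,275,.055)):
    P=ray(s,300+(u+.5)/6-.5,140+(v+.5)/6-.5,z); print(P, lane(P+np.array([.0245,.011,0])))
```

```text
[0.62053246 0.10240614 0.0895    ] [-0.09394839 -0.00097608  0.0895    ]
[0.61951994 0.09834572 0.0825    ] [-0.08991033 -0.00207445  0.0825    ]
[0.61994093 0.0985543  0.055     ] [-0.09010994 -0.00164914  0.055     ]
```

Cheese centre is at lane y ≈ −1.5 mm, which is fine. Lowering.

```bash
python3 -m crank '[{"claw":1,"x":0.001,"y":0.015,"z":0,"ax":0,"ay":0,"az":0},{"claw":1,"x":0,"y":0.012,"z":0,"ax":0,"ay":0,"az":0},{"claw":1,"x":0,"y":0.006,"z":0,"ax":0,"ay":0,"az":0},{"claw":1,"x":0,"y":0,"z":0,"ax":0,"ay":0,"az":0},{"claw":1,"x":0,"y":0,"z":0,"ax":0,"ay":0,"az":0}]'; python3 -c "
from h import *
to(unlane(-.075,0,.0255))"
```

```text
clock: 7.75
tool_pos: [0.6464, 0.0949, 0.0316]
tool_rot: [0.707, 0.007, -0.008, -0.707]
wrist_force: [-0.1, -0.5, -1.1]
grip_width: 0.0528
t 7.75 pos [0.6464 0.0949 0.0316] lane [-0.0754 -0.      0.0316] F [-0.1159 -0.4568 -1.1452] w 0.0528
toolaxes(cols)
 [[ 0.9998 -0.0022 -0.0212]
 [ 0.0212 -0.      0.9998]
 [-0.0022 -1.      0.    ]]
turn deg (tool) [-0.0003 -0.002  -0.1278]
shift in current tool [ 0.      0.0061 -0.0004] in aligned tool [ 0.      0.0061 -0.0004]
```

```bash
python3 -m crank '[{"claw":1,"x":0,"y":0.003,"z":0,"ax":0,"ay":0,"az":0},{"claw":1,"x":0,"y":0.0025,"z":0,"ax":0,"ay":0,"az":0},{"claw":1,"x":0,"y":0,"z":0,"ax":0,"ay":0,"az":0},{"claw":1,"x":0,"y":0,"z":0,"ax":0,"ay":0,"az":0}]'; python3 -c "
from h import *
to(unlane(-.075,0,.0255))"
```

```text
clock: 8.25
tool_pos: [0.6462, 0.0949, 0.026]
tool_rot: [0.707, 0.007, -0.008, -0.707]
wrist_force: [0.1, -0.5, -1.2]
grip_width: 0.053
t 8.25 pos [0.6462 0.0949 0.026 ] lane [-0.0755 -0.0002  0.026 ] F [ 0.0568 -0.4975 -1.158 ] w 0.053
toolaxes(cols)
 [[ 0.9998 -0.0026 -0.0212]
 [ 0.0212 -0.0001  0.9998]
 [-0.0026 -1.      0.    ]]
turn deg (tool) [-0.0002  0.0003 -0.1462]
shift in current tool [ 0.0002  0.0005 -0.0005] in aligned tool [ 0.0002  0.0005 -0.0005]
```

```bash
python3 -m crank '[{"claw":1,"x":0,"y":0.001,"z":0,"ax":0,"ay":0,"az":0},{"claw":1,"x":0,"y":0,"z":0,"ax":0,"ay":0,"az":0}]';  python3 -m crank '[{"claw":1,"x":0,"y":0.001,"z":0,"ax":0,"ay":0,"az":0},{"claw":1,"x":0,"y":0,"z":0,"ax":0,"ay":0,"az":0}]'
```

```text
clock: 8.5
tool_pos: [0.6463, 0.0949, 0.0252]
tool_rot: [-0.707, -0.007, 0.008, 0.707]
wrist_force: [-0.1, -0.1, 0.3]
grip_width: 0.0531
clock: 8.75
tool_pos: [0.6463, 0.0949, 0.0252]
tool_rot: [-0.707, -0.007, 0.008, 0.707]
wrist_force: [-1.4, 0.0, 6.8]
grip_width: 0.0529
```

```bash
python3 -m crank '[{"claw":1,"x":0,"y":-0.001,"z":0,"ax":0,"ay":0,"az":0},{"claw":-0.45,"x":0,"y":0,"z":0,"ax":0,"ay":0,"az":0},{"claw":-0.75,"x":0,"y":0,"z":0,"ax":0,"ay":0,"az":0},{"claw":-0.75,"x":0,"y":0,"z":0,"ax":0,"ay":0,"az":0},{"claw":-0.75,"x":0,"y":0,"z":0,"ax":0,"ay":0,"az":0},{"claw":-0.75,"x":0,"y":0,"z":0,"ax":0,"ay":0,"az":0}]'
python3 - <<'E'
from h import *
to()
s=optics.camera("side"); crop(s,300,400,140,240,6,"pics/s5.png")
E
```

```text
clock: 9.5
tool_pos: [0.6461, 0.0949, 0.025]
tool_rot: [0.707, 0.007, -0.008, -0.707]
wrist_force: [0.2, 0.5, 1.0]
grip_width: 0.0747
t 9.5 pos [0.6461 0.0949 0.025 ] lane [-0.0755 -0.0003  0.025 ] F [0.191  0.479  1.0144] w 0.0747
toolaxes(cols)
 [[ 0.9998 -0.0027 -0.0213]
 [ 0.0213 -0.0001  0.9998]
 [-0.0027 -1.     -0.    ]]
turn deg (tool) [ 0.0018  0.0035 -0.1536]
```

View pics/s5.png

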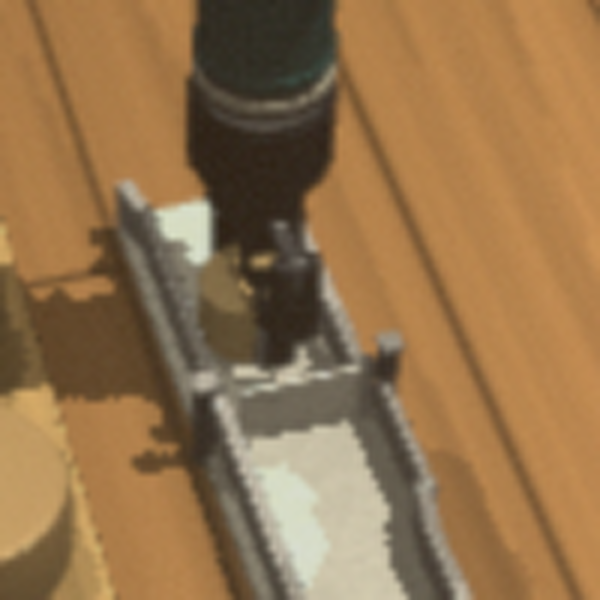

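The crop shows the fingers open around the cheese, which stands on the lane floor (left edge 200, bottom near row 365). The flap is still shut. Lifting straight up.

```bash
python3 -m crank '[{"claw":-0.75,"x":0,"y":-0.01,"z":0,"ax":0,"ay":0,"az":0},{"claw":-0.75,"x":0,"y":-0.02,"z":0,"ax":0,"ay":0,"az":0},{"claw":-0.75,"x":0,"y":-0.03,"z":0,"ax":0,"ay":0,"az":0},{"claw":-0.75,"x":0,"y":-0.03,"z":0,"ax":0,"ay":0,"az":0},{"claw":1,"x":0,"y":0,"z":0.02,"ax":0,"ay":0,"az":0},{"claw":1,"x":0,"y":0,"z":0.025,"ax":0,"ay":0,"az":0},{"claw":1,"x":0,"y":0,"z":0.015,"ax":0,"ay":0,"az":0},{"claw":1,"x":0,"y":0,"z":0,"ax":0,"ay":0,"az":0}]' 20
python3 - <<'E'
from h import *
to(unlane(-.133,0,.03))
s=optics.camera("side"); crop(s,300,400,120,220,6,"pics/s6.png")
t=optics.camera("top"); crop(t,230,330,140,220,7,"pics/t6.png")
E
```

```text
clock: 10.55
tool_pos: [0.6444, 0.1575, 0.1147]
tool_rot: [-0.707, -0.008, 0.01, 0.707]
wrist_force: [-0.3, -0.6, 0.8]
grip_width: 0.0012
t 10.55 pos [0.6444 0.1575 0.1147] lane [-0.1381 -0.0006  0.1147] F [-0.3352 -0.5685  0.7832] w 0.0012
toolaxes(cols)
 [[ 0.9997 -0.0034 -0.0248]
 [ 0.0248  0.0009  0.9997]
 [-0.0034 -1.      0.001 ]]
turn deg (tool) [-0.0552  0.2073 -0.1946]
shift in current tool [ 0.0009  0.0847 -0.0052] in aligned tool [ 0.0006  0.0847 -0.0051]
```

View pics/s6.png

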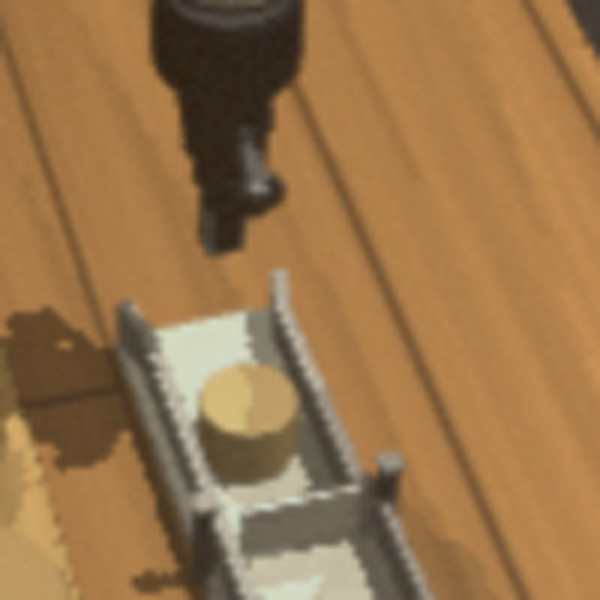

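View pics/t6.png

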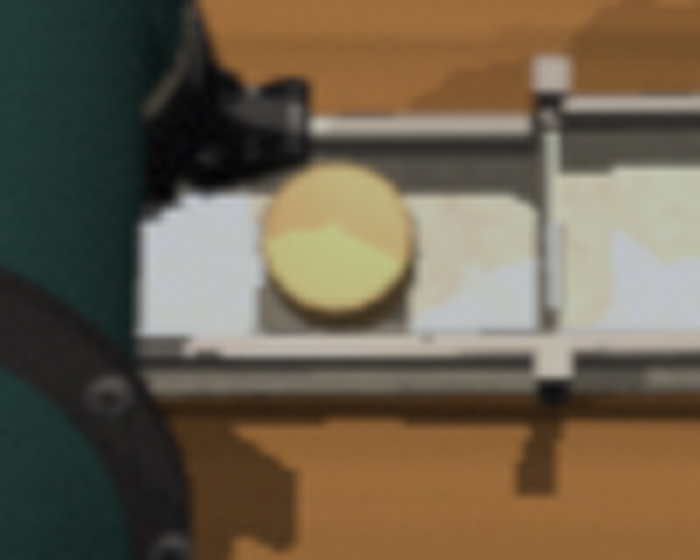

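Run:
```python
from h import *
s=optics.camera("side");t=optics.camera("top")
def rx(c,u,v,X):
    R=cv2.Rodrigues(np.array(c["rvec"]))[0]; d=R.T@np.array([(u-c["cx"])/c["fx"],(v-c["cy"])/c["fy"],1]); o=-R.T@c["tvec"]
    return lane(o+d*(X-o[0])/d[0])
S=lambda u,v:(300+(u+.5)/6-.5,120+(v+.5)/6-.5); T=lambda u,v:(230+(u+.5)/7-.5,140+(v+.5)/7-.5)
X=env.state()["tool_pos"][0]
for p in((222,250),(240,240),(243,215),(283,190),(262,212),(250,130)): print("side",p,rx(s,*S(*p),X+.005))
print("cheese",lane(ray(t,*T(338,238),.05)),lane(ray(s,*S(249,402),.05)))
for z in(.12,.15): print("top knob",z,lane(ray(t,*T(308,130),z)))
to()
```

```text
side (222, 250) [-0.14632272  0.00520201  0.09136942]
side (240, 240) [-0.11401176  0.00451687  0.12920961]
side (243, 215) [-0.11025764  0.00443727  0.15056618]
side (283, 190) [-0.04716318  0.00309937  0.22512588]
side (262, 212) [-0.0785169   0.00376421  0.18187619]
side (250, 130) [-0.10349722  0.00429391  0.21446793]
cheese [-0.07489586 -0.00340358  0.05      ] [-0.07200243 -0.00128667  0.05      ]
top knob 0.12 [-0.08067635  0.01668171  0.12      ]
top knob 0.15 [-0.07870302  0.00884198  0.15      ]
t 10.75 pos [0.6451 0.1532 0.1148] lane [-0.1338 -0.0001  0.1148] F [ 0.7587 -1.3602 -0.5155] w -0.0001
toolaxes(cols)
 [[ 0.9998 -0.003  -0.0194]
 [ 0.0194 -0.0013  0.9998]
 [-0.003  -1.     -0.0013]]
turn deg (tool) [ 0.073  -0.1038 -0.1738]
```

The cheese stands upright at lane x ≈ −74 mm, y ≈ −2 mm (top crop (338,238), side crop (249,402)). The flap is shut at column 550. The shut fingers are behind the cheese. Descending.

```bash
python3 -m crank '[{"claw":1,"x":-0.001,"y":0.03,"z":0.003,"ax":0,"ay":0,"az":-0.1},{"claw":1,"x":0,"y":0.03,"z":0,"ax":0,"ay":0,"az":0},{"claw":1,"x":0,"y":0.015,"z":0,"ax":0,"ay":0,"az":0},{"claw":1,"x":0,"y":0.008,"z":0,"ax":0,"ay":0,"az":0},{"claw":1,"x":0,"y":0,"z":0,"ax":0,"ay":0,"az":0},{"claw":1,"x":0,"y":0,"z":0,"ax":0,"ay":0,"az":0}]'
python3 - <<'E'
from h import *
to(unlane(-.133,0,.03))
s=optics.camera("side"); crop(s,300,400,120,220,6,"pics/s7.png")
to(unlane(-.133,0,.03))
E
```

```text
clock: 11.5
tool_pos: [0.6447, 0.158, 0.033]
tool_rot: [-0.707, -0.008, 0.007, 0.707]
wrist_force: [0.1, 0.3, 1.4]
grip_width: 0.0002
t 11.5 pos [0.6447 0.158  0.033 ] lane [-0.1385 -0.0003  0.033 ] F [0.1253 0.3488 1.3823] w 0.0002
toolaxes(cols)
 [[ 0.9998  0.0009 -0.0211]
 [ 0.0211  0.0004  0.9998]
 [ 0.0009 -1.      0.0004]]
turn deg (tool) [-0.0209 -0.0058  0.0517]
shift in current tool [ 0.0003  0.003  -0.0055] in aligned tool [ 0.0003  0.003  -0.0055]
t 11.55 pos [0.6447 0.158  0.033 ] lane [-0.1386 -0.0003  0.033 ] F [-0.0017  0.0297  1.1342] w 0.0001
toolaxes(cols)
 [[ 0.9998  0.0009 -0.0212]
 [ 0.0212  0.0004  0.9998]
 [ 0.0009 -1.      0.0004]]
turn deg (tool) [-0.0234 -0.0027  0.054 ]
shift in current tool [ 0.0003  0.003  -0.0056] in aligned tool [ 0.0003  0.003  -0.0056]
```

View pics/s7.png

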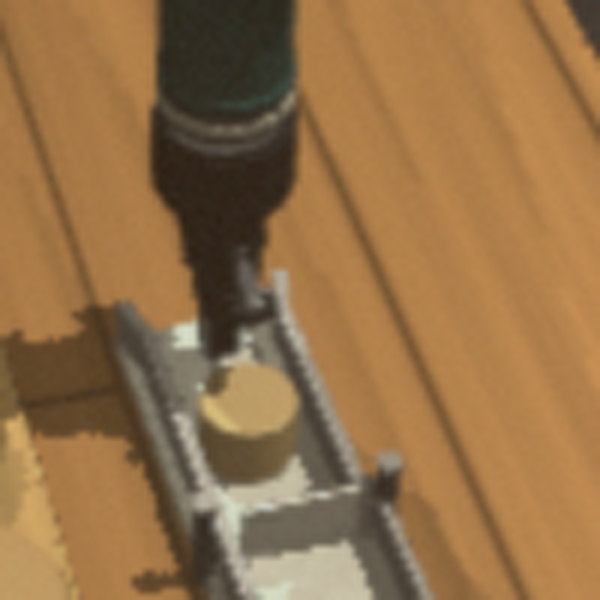

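The crop shows the fingers down behind the cheese with clear floor between, and the cheese upright. Starting the push.

```bash
python3 -m crank '[{"claw":1,"x":0,"y":0.002,"z":-0.006,"ax":0,"ay":0,"az":0},{"claw":1,"x":0,"y":0,"z":-0.008,"ax":0,"ay":0,"az":0},{"claw":1,"x":0,"y":0,"z":-0.006,"ax":0,"ay":0,"az":0},{"claw":1,"x":0,"y":0,"z":-0.006,"ax":0,"ay":0,"az":0},{"claw":1,"x":0,"y":0,"z":-0.006,"ax":0,"ay":0,"az":0},{"claw":1,"x":0,"y":0,"z":-0.006,"ax":0,"ay":0,"az":0},{"claw":1,"x":0,"y":0,"z":-0.006,"ax":0,"ay":0,"az":0},{"claw":1,"x":0,"y":0,"z":0,"ax":0,"ay":0,"az":0}]'
python3 - <<'E'
from h import *
to(unlane(-.07,0,.03))
s=optics.camera("side"); crop(s,300,400,140,240,6,"pics/s8.png")
t=optics.camera("top"); crop(t,230,330,140,220,7,"pics/t8.png")
E
```

```text
clock: 12.55
tool_pos: [0.6449, 0.1127, 0.03]
tool_rot: [0.707, 0.007, -0.007, -0.707]
wrist_force: [-0.0, 1.3, 0.2]
grip_width: 0.0002
t 12.55 pos [0.6449 0.1127 0.03  ] lane [-0.0933 -0.0011  0.03  ] F [-0.0272  1.3214  0.1604] w 0.0002
toolaxes(cols)
 [[ 0.9998 -0.0009 -0.0201]
 [ 0.0201 -0.0008  0.9998]
 [-0.0009 -1.     -0.0007]]
turn deg (tool) [ 0.0422 -0.064  -0.0504]
shift in current tool [ 0.0011  0.0001 -0.0233] in aligned tool [ 0.0011  0.     -0.0233]
```

View pics/s8.png

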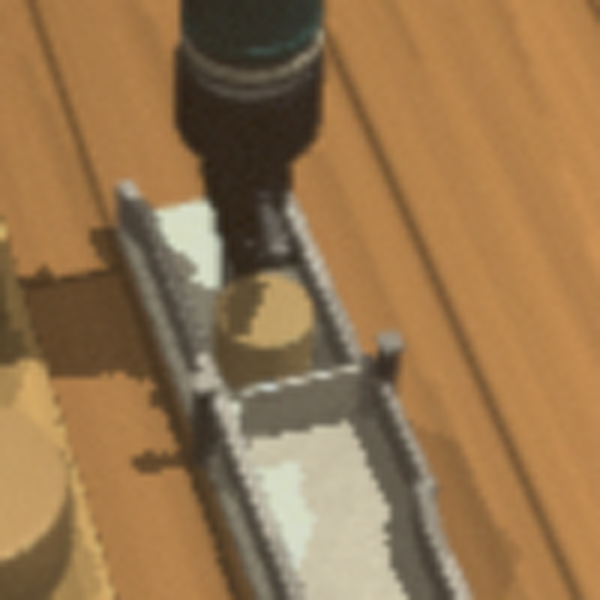

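View pics/t8.png

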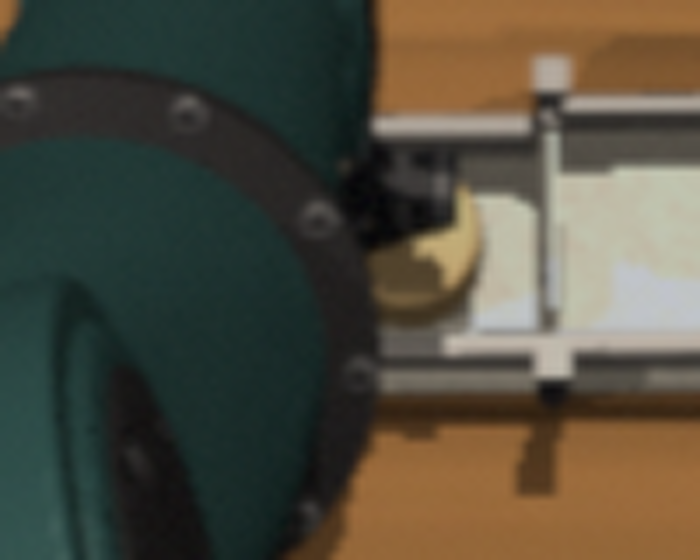

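Run:
```python
from h import *
s=optics.camera("side");t=optics.camera("top")
print("front",lane(ray(t,230+482.5/7-.5,140+235/7-.5,.05)), "side centre",lane(ray(s,300+264.5/6-.5,140+308.5/6-.5,.05)))
to()
```

```text
front [-0.02526473 -0.00251087  0.05      ] side centre [-0.05204432  0.00086774  0.05      ]
t 12.75 pos [0.6448 0.1141 0.0299] lane [-0.0946 -0.0012  0.0299] F [-0.4478  0.1725 -0.0387] w -0.0003
toolaxes(cols)
 [[ 0.9998 -0.001  -0.0215]
 [ 0.0215  0.      0.9998]
 [-0.001  -1.      0.    ]]
turn deg (tool) [-0.0018  0.0174 -0.0598]
```

```bash
python3 -m crank '[{"claw":1,"x":0.001,"y":0,"z":-0.006,"ax":0,"ay":0,"az":0},{"claw":1,"x":0,"y":0,"z":-0.006,"ax":0,"ay":0,"az":0},{"claw":1,"x":0,"y":0,"z":-0.005,"ax":0,"ay":0,"az":0},{"claw":1,"x":0,"y":0,"z":-0.005,"ax":0,"ay":0,"az":0},{"claw":1,"x":0,"y":0,"z":-0.005,"ax":0,"ay":0,"az":0},{"claw":1,"x":0,"y":0,"z":-0.005,"ax":0,"ay":0,"az":0}]'; python3 -m crank '[{"claw":1,"x":0,"y":0,"z":-0.005,"ax":0,"ay":0,"az":0},{"claw":1,"x":0,"y":0,"z":-0.005,"ax":0,"ay":0,"az":0},{"claw":1,"x":0,"y":0,"z":-0.005,"ax":0,"ay":0,"az":0}]';python3 - <<'E'
from h import *
to(unlane(-.07,0,.03))
s=optics.camera("side"); crop(s,300,400,160,260,6,"pics/s9.png")
E
```

```text
clock: 13.5
tool_pos: [0.6465, 0.0828, 0.0301]
tool_rot: [-0.707, -0.007, 0.008, 0.708]
wrist_force: [-0.2, 2.0, 1.4]
grip_width: -0.0002
clock: 13.88
tool_pos: [0.6462, 0.068, 0.03]
tool_rot: [-0.707, -0.007, 0.009, 0.708]
wrist_force: [-1.3, 4.4, 2.1]
grip_width: -0.0002
t 13.88 pos [0.6462 0.068  0.03  ] lane [-0.0485 -0.0007  0.03  ] F [-1.3358  4.413   2.0725] w -0.0002
toolaxes(cols)
 [[ 0.9998 -0.0021 -0.0221]
 [ 0.0221  0.0013  0.9998]
 [-0.0021 -1.      0.0014]]
turn deg (tool) [-0.0788  0.0512 -0.1195]
shift in current tool [0.0008 0.     0.0215] in aligned tool [ 0.0007 -0.      0.0215]
```

View pics/s9.png

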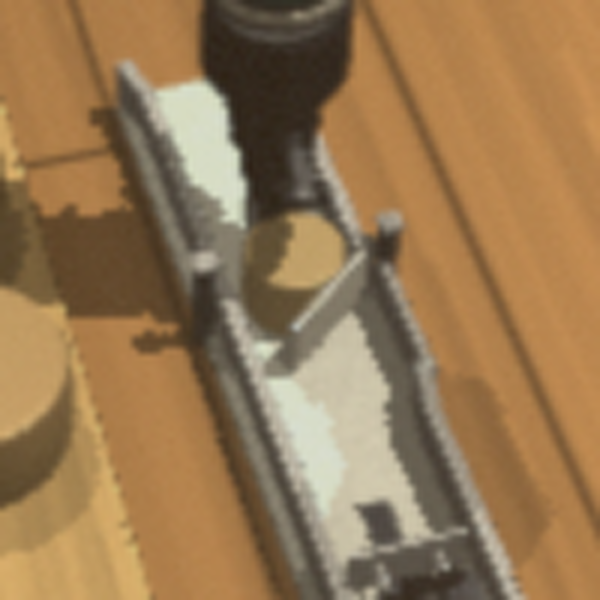

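The crop shows the cheese upright at (295,255), swinging the flap open (tip near (280,365)). The push force is about 4.4 N. Continuing.

```bash
python3 -m crank '[{"claw":1,"x":0,"y":0,"z":-0.005,"ax":0,"ay":0,"az":0},{"claw":1,"x":0,"y":0,"z":-0.006,"ax":0,"ay":0,"az":0},{"claw":1,"x":0,"y":0,"z":-0.006,"ax":0,"ay":0,"az":0},{"claw":1,"x":0,"y":0,"z":-0.006,"ax":0,"ay":0,"az":0}]'; python3 -m crank '[{"claw":1,"x":0,"y":0,"z":-0.006,"ax":0,"ay":0,"az":0},{"claw":1,"x":0,"y":0,"z":-0.006,"ax":0,"ay":0,"az":0},{"claw":1,"x":0,"y":0,"z":-0.006,"ax":0,"ay":0,"az":0},{"claw":1,"x":0,"y":0,"z":-0.006,"ax":0,"ay":0,"az":0}]';python3 - <<'E'
from h import *
to(unlane(-.07,0,.03))
s=optics.camera("side"); crop(s,310,410,180,280,6,"pics/s10.png")
E
```

```text
clock: 14.42
tool_pos: [0.647, 0.0427, 0.0299]
tool_rot: [0.707, 0.007, -0.008, -0.707]
wrist_force: [-1.9, 2.1, -0.1]
grip_width: -0.0002
clock: 14.92
tool_pos: [0.6496, 0.0196, 0.0305]
tool_rot: [-0.707, -0.009, 0.007, 0.707]
wrist_force: [1.1, 3.1, 0.3]
grip_width: -0.0004
t 14.93 pos [0.6496 0.0196 0.0305] lane [-0.0001  0.0016  0.0305] F [1.1012 3.1048 0.2946] w -0.0004
toolaxes(cols)
 [[ 0.9998  0.0028 -0.0213]
 [ 0.0213  0.0001  0.9998]
 [ 0.0028 -1.     -0.    ]]
turn deg (tool) [0.0001 0.0059 0.161 ]
shift in current tool [-0.0016  0.0005  0.0699] in aligned tool [-0.0016  0.0005  0.0699]
```

View pics/s10.png

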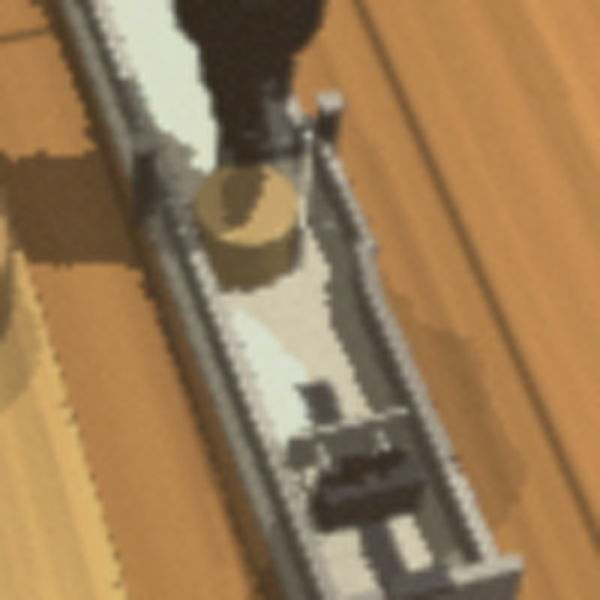

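The crop shows the flap wide open, lying along the cheese at (305,180). The cheese stands at (248,215), nearer the left wall. Continuing.

```bash
python3 -m crank '[{"claw":1,"x":-0.002,"y":0,"z":-0.006,"ax":0,"ay":0,"az":0},{"claw":1,"x":-0.001,"y":0,"z":-0.006,"ax":0,"ay":0,"az":0},{"claw":1,"x":0,"y":0,"z":-0.006,"ax":0,"ay":0,"az":0},{"claw":1,"x":0,"y":0,"z":-0.006,"ax":0,"ay":0,"az":0}]'; python3 -m crank '[{"claw":1,"x":0,"y":0,"z":-0.006,"ax":0,"ay":0,"az":0},{"claw":1,"x":0,"y":0,"z":-0.006,"ax":0,"ay":0,"az":0},{"claw":1,"x":0,"y":0,"z":-0.006,"ax":0,"ay":0,"az":0},{"claw":1,"x":0,"y":0,"z":-0.006,"ax":0,"ay":0,"az":0}]';python3 -m crank '[{"claw":1,"x":0,"y":0,"z":-0.006,"ax":0,"ay":0,"az":0},{"claw":1,"x":0,"y":0,"z":-0.006,"ax":0,"ay":0,"az":0},{"claw":1,"x":0,"y":0,"z":-0.006,"ax":0,"ay":0,"az":0},{"claw":1,"x":0,"y":0,"z":-0.006,"ax":0,"ay":0,"az":0}]';python3 - <<'E'
from h import *
to(unlane(.106,0,.03))
s=optics.camera("side"); crop(s,310,410,190,290,6,"pics/s11.png")
E
```

```text
clock: 15.48
tool_pos: [0.6445, -0.0052, 0.0298]
tool_rot: [0.707, 0.006, -0.008, -0.707]
wrist_force: [-0.2, 2.0, 0.9]
grip_width: 0.0002
clock: 15.98
tool_pos: [0.6452, -0.0282, 0.0299]
tool_rot: [-0.707, -0.007, 0.008, 0.707]
wrist_force: [-0.9, 1.8, 0.8]
grip_width: -0.0001
clock: 16.48
tool_pos: [0.6463, -0.0528, 0.03]
tool_rot: [0.707, 0.007, -0.008, -0.707]
wrist_force: [-1.2, 0.0, -0.4]
grip_width: -0.0004
t 16.48 pos [ 0.6463 -0.0528  0.03  ] lane [ 0.0723 -0.0033  0.03  ] F [-1.193   0.0405 -0.3596] w -0.0004
toolaxes(cols)
 [[ 0.9998 -0.0011 -0.021 ]
 [ 0.021  -0.0004  0.9998]
 [-0.0011 -1.     -0.0003]]
turn deg (tool) [ 0.0188 -0.0086 -0.0615]
shift in current tool [ 0.0033 -0.     -0.0337] in aligned tool [ 0.0033 -0.     -0.0337]
```

View pics/s11.png

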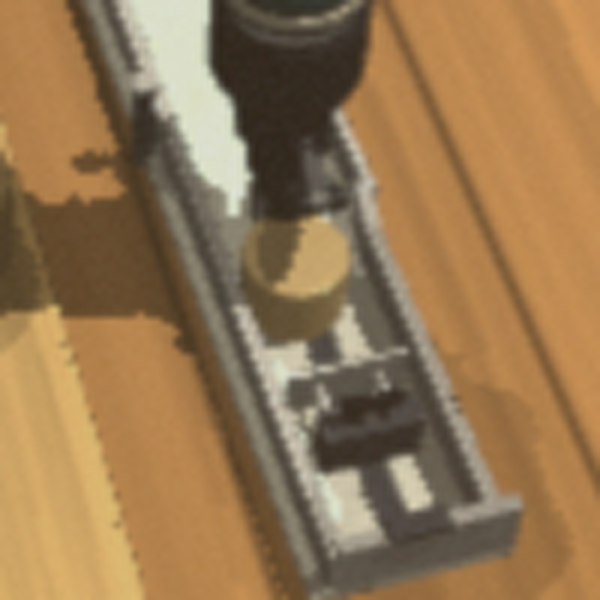

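The crop shows the cheese upright at (297,265), about 30 mm short of the stop plate (edge from (290,383) to (410,350)). Slowing down.

```bash
python3 -m crank '[{"claw":1,"x":0.001,"y":0,"z":-0.004,"ax":0,"ay":0,"az":0},{"claw":1,"x":0,"y":0,"z":-0.004,"ax":0,"ay":0,"az":0},{"claw":1,"x":0,"y":0,"z":-0.004,"ax":0,"ay":0,"az":0},{"claw":1,"x":0,"y":0,"z":-0.003,"ax":0,"ay":0,"az":0},{"claw":1,"x":0,"y":0,"z":-0.003,"ax":0,"ay":0,"az":0},{"claw":1,"x":0,"y":0,"z":-0.002,"ax":0,"ay":0,"az":0},{"claw":1,"x":0,"y":0,"z":0,"ax":0,"ay":0,"az":0},{"claw":1,"x":0,"y":0,"z":0,"ax":0,"ay":0,"az":0}]';python3 - <<'E'
from h import *
to(unlane(.106,0,.03))
s=optics.camera("side"); crop(s,310,410,190,290,6,"pics/s12.png")
E
```

```text
clock: 17.52
tool_pos: [0.6478, -0.0722, 0.03]
tool_rot: [0.707, 0.007, -0.008, -0.707]
wrist_force: [-0.6, 0.1, -0.8]
grip_width: -0.0002
t 17.52 pos [ 0.6478 -0.0722  0.03  ] lane [ 0.0917 -0.0022  0.03  ] F [-0.6065  0.0825 -0.8021] w -0.0002
toolaxes(cols)
 [[ 0.9998 -0.0009 -0.0212]
 [ 0.0212 -0.0002  0.9998]
 [-0.0009 -1.     -0.0002]]
turn deg (tool) [ 0.0118  0.0021 -0.0492]
shift in current tool [ 0.0022  0.     -0.0143] in aligned tool [ 0.0022  0.     -0.0143]
```

View pics/s12.png

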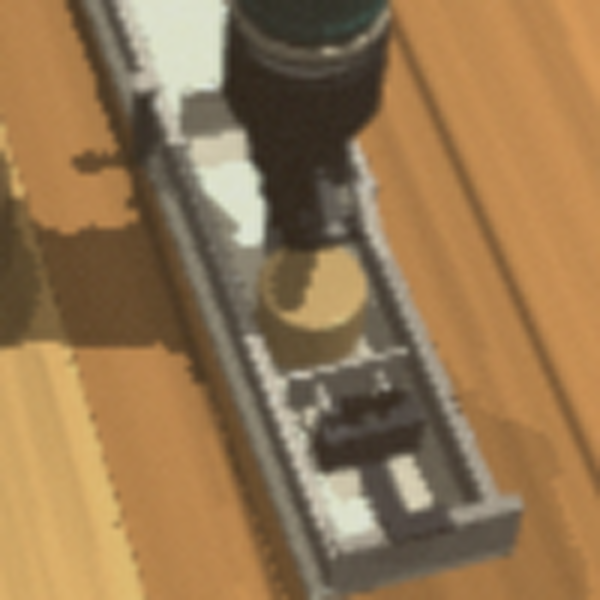

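The cheese, at (314,295), is now nearly at the plate. The flap has closed behind the fingers, visible at (215,115). Feeling for contact in small steps.

```bash
python3 -m crank '[{"claw":1,"x":0,"y":0,"z":-0.002,"ax":0,"ay":0,"az":0},{"claw":1,"x":0,"y":0,"z":-0.002,"ax":0,"ay":0,"az":0},{"claw":1,"x":0,"y":0,"z":-0.001,"ax":0,"ay":0,"az":0},{"claw":1,"x":0,"y":0,"z":0,"ax":0,"ay":0,"az":0}]'; python3 -m crank '[{"claw":1,"x":0,"y":0,"z":-0.0015,"ax":0,"ay":0,"az":0},{"claw":1,"x":0,"y":0,"z":-0.0015,"ax":0,"ay":0,"az":0},{"claw":1,"x":0,"y":0,"z":0,"ax":0,"ay":0,"az":0}]'
```

```text
clock: 18.08
tool_pos: [0.6479, -0.0774, 0.03]
tool_rot: [0.707, 0.007, -0.008, -0.707]
wrist_force: [-0.0, 0.1, -0.3]
grip_width: -0.0003
clock: 18.45
tool_pos: [0.648, -0.0804, 0.03]
tool_rot: [0.707, 0.007, -0.008, -0.707]
wrist_force: [0.0, -0.1, 0.1]
grip_width: 0.0
```

```bash
python3 -c "
from h import *
for i in range(3): optics.camera('side'); to()" | grep pos
```

```text
t 18.5 pos [ 0.648  -0.0803  0.0301] lane [ 0.0998 -0.0021  0.0301] F [-0.1149  0.1286 -0.154 ] w 0.0001
t 18.55 pos [ 0.648  -0.0803  0.0301] lane [ 0.0997 -0.0021  0.0301] F [ 0.2403 -1.1395  0.1589] w 0.0001
t 18.6 pos [ 0.648  -0.0803  0.0301] lane [ 0.0997 -0.0021  0.0301] F [0.4192 0.6558 0.3088] w -0.0001
```

```bash
for i in 1 ; do python3 -m crank '[{"claw":1,"x":0,"y":0,"z":-0.0015,"ax":0,"ay":0,"az":0},{"claw":1,"x":0,"y":0,"z":0,"ax":0,"ay":0,"az":0}]'; python3 -m crank '[{"claw":1,"x":0,"y":0,"z":-0.0015,"ax":0,"ay":0,"az":0},{"claw":1,"x":0,"y":0,"z":0,"ax":0,"ay":0,"az":0}]';  done | egrep 'pos|force'
```

```text
tool_pos: [0.648, -0.0817, 0.03]
wrist_force: [0.5, 0.4, 1.1]
tool_pos: [0.6481, -0.0833, 0.03]
wrist_force: [0.2, -0.0, 0.3]
```

Run:
```python
from h import *
s=optics.camera("side"); crop(s,310,410,190,290,6,"pics/s13.png")
```

```text
(no output)
```

View pics/s13.png

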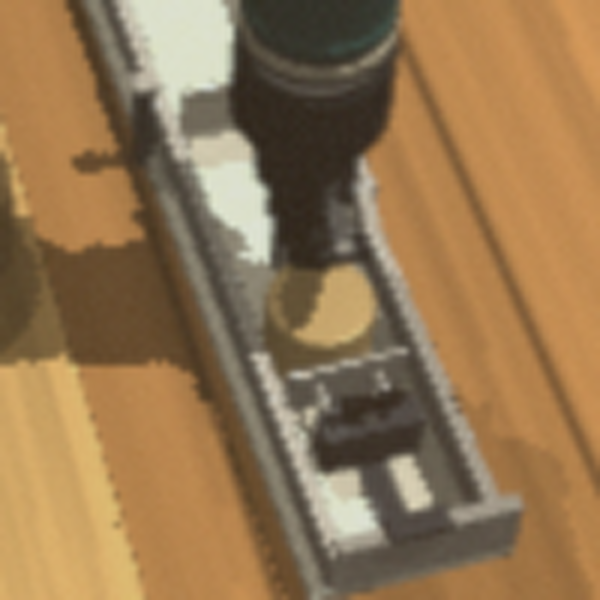

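The cheese at (323,315) is just short of the plate, whose edge line at about (350,365) is unmoved. Continuing to feel.

```bash
python3 -m crank '[{"claw":1,"x":0,"y":0,"z":-0.0015,"ax":0,"ay":0,"az":0},{"claw":1,"x":0,"y":0,"z":0,"ax":0,"ay":0,"az":0}]'| egrep 'pos|force'; python3 -m crank '[{"claw":1,"x":0,"y":0,"z":-0.0015,"ax":0,"ay":0,"az":0},{"claw":1,"x":0,"y":0,"z":0,"ax":0,"ay":0,"az":0}]'| egrep 'pos|force'
```

```text
tool_pos: [0.6481, -0.0848, 0.03]
wrist_force: [0.0, 0.5, -0.2]
tool_pos: [0.6481, -0.0855, 0.03]
wrist_force: [-0.2, 1.9, 0.9]
```

```bash
python3 -m crank '[{"claw":1,"x":0,"y":0,"z":-0.0015,"ax":0,"ay":0,"az":0},{"claw":1,"x":0,"y":0,"z":0,"ax":0,"ay":0,"az":0}]'| egrep 'pos|force'
```

```text
tool_pos: [0.6482, -0.0863, 0.0301]
wrist_force: [0.3, 4.5, 0.7]
```

```bash
python3 -m crank '[{"claw":1,"x":0,"y":0,"z":-0.0015,"ax":0,"ay":0,"az":0},{"claw":1,"x":0,"y":0,"z":0,"ax":0,"ay":0,"az":0}]'| egrep 'pos|force';python3 -m crank '[{"claw":1,"x":0,"y":0,"z":-0.0015,"ax":0,"ay":0,"az":0},{"claw":1,"x":0,"y":0,"z":0,"ax":0,"ay":0,"az":0}]'| egrep 'pos|force'; python3 -c "
from h import *
for i in range(3): optics.camera('side'); to()" | grep pos
```

```text
tool_pos: [0.6482, -0.088, 0.0301]
wrist_force: [-0.2, 4.9, 2.0]
tool_pos: [0.6482, -0.0891, 0.0301]
wrist_force: [0.1, 4.6, 2.2]
t 20.45 pos [ 0.6482 -0.0891  0.0301] lane [ 0.1086 -0.0021  0.0301] F [-1.15    6.067   2.9644] w -0.0002
t 20.5 pos [ 0.6482 -0.0892  0.0301] lane [ 0.1086 -0.0021  0.0301] F [-0.2161  4.8012  2.2612] w 0.0002
t 20.55 pos [ 0.6483 -0.0891  0.0301] lane [ 0.1086 -0.002   0.0301] F [-0.4983  6.3208  1.6367] w -0.0001
```

```bash
python3 -m crank '[{"claw":1,"x":0,"y":0,"z":-0.001,"ax":0,"ay":0,"az":0},{"claw":1,"x":0,"y":0,"z":-0.001,"ax":0,"ay":0,"az":0},{"claw":1,"x":0,"y":0,"z":0,"ax":0,"ay":0,"az":0}]'| egrep 'pos|force'
python3 - <<'E'
from h import *
for i in range(4):
    s=optics.camera('side'); st=env.state(); print(st["clock"],st["tool_pos"],st["wrist_force"])
crop(s,310,410,190,290,6,"pics/s14.png")
E
```

```text
tool_pos: [0.6483, -0.0903, 0.0301]
wrist_force: [-0.9, 6.0, 2.3]
20.975 [ 0.64830726 -0.09028971  0.03007162] [-1.30352479  6.19288571  2.21084075]
21.025 [ 0.64830977 -0.09028517  0.03011201] [0.29471776 6.14873708 1.3605911 ]
21.075 [ 0.64829432 -0.09027509  0.03010256] [-0.56577842  6.39962407  1.16010815]
21.125 [ 0.64829335 -0.09028217  0.03010364] [-1.66357116  6.35661209  2.56766779]
```

View pics/s14.png

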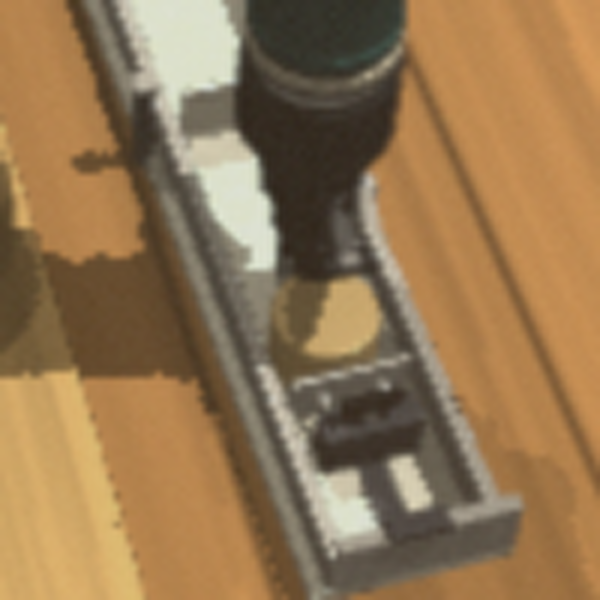

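The crop shows the plate edge moved a little toward the clamp (now at about (352,375)). The cheese stands against it at (328,320), with a steady force of about 6.3 N. One small step more, then hold.

```bash
python3 -m crank '[{"claw":1,"x":0,"y":0,"z":-0.0008,"ax":0,"ay":0,"az":0},{"claw":1,"x":0,"y":0,"z":0,"ax":0,"ay":0,"az":0},{"claw":1,"x":0,"y":0,"z":0,"ax":0,"ay":0,"az":0},{"claw":1,"x":0,"y":0,"z":0,"ax":0,"ay":0,"az":0},{"claw":1,"x":0,"y":0,"z":0,"ax":0,"ay":0,"az":0},{"claw":1,"x":0,"y":0,"z":0,"ax":0,"ay":0,"az":0},{"claw":1,"x":0,"y":0,"z":0,"ax":0,"ay":0,"az":0},{"claw":1,"x":0,"y":0,"z":0,"ax":0,"ay":0,"az":0}]'; python3 -m crank '[{"claw":1,"x":0,"y":0,"z":0,"ax":0,"ay":0,"az":0},{"claw":1,"x":0,"y":0,"z":0,"ax":0,"ay":0,"az":0}]'
```

```text
clock: 22.12
tool_pos: [0.6483, -0.0907, 0.0301]
tool_rot: [-0.706, -0.008, 0.008, 0.708]
wrist_force: [-0.3, 7.6, 3.3]
grip_width: 0.0001
clock: 22.38
tool_pos: [0.6483, -0.0907, 0.0301]
tool_rot: [-0.706, -0.008, 0.009, 0.708]
wrist_force: [-0.8, 6.7, 1.1]
grip_width: -0.0001
```

```bash
python3 -m crank '[{"claw":1,"x":0,"y":0,"z":0.001,"ax":0,"ay":0,"az":0},{"claw":1,"x":0,"y":0,"z":0.001,"ax":0,"ay":0,"az":0},{"claw":1,"x":0,"y":0,"z":0.001,"ax":0,"ay":0,"az":0},{"claw":1,"x":0,"y":0,"z":0.001,"ax":0,"ay":0,"az":0},{"claw":1,"x":0,"y":0,"z":0.001,"ax":0,"ay":0,"az":0},{"claw":1,"x":0,"y":0,"z":0.001,"ax":0,"ay":0,"az":0},{"claw":1,"x":0,"y":0,"z":0.001,"ax":0,"ay":0,"az":0},{"claw":1,"x":0,"y":0,"z":0.001,"ax":0,"ay":0,"az":0}]'; python3 -m crank '[{"claw":1,"x":0,"y":0,"z":0.001,"ax":0,"ay":0,"az":0},{"claw":1,"x":0,"y":0,"z":0.001,"ax":0,"ay":0,"az":0},{"claw":1,"x":0,"y":0,"z":0.002,"ax":0,"ay":0,"az":0},{"claw":1,"x":0,"y":0,"z":0.003,"ax":0,"ay":0,"az":0},{"claw":1,"x":0,"y":0,"z":0.003,"ax":0,"ay":0,"az":0},{"claw":1,"x":0,"y":0,"z":0,"ax":0,"ay":0,"az":0},{"claw":1,"x":0,"y":0,"z":0,"ax":0,"ay":0,"az":0}]'
python3 - <<'E'
from h import *
to()
s=optics.camera("side"); crop(s,310,410,190,290,6,"pics/s15.png")
E
```

```text
clock: 23.38
tool_pos: [0.6481, -0.0861, 0.03]
tool_rot: [0.707, 0.007, -0.008, -0.707]
wrist_force: [0.2, 2.9, 1.0]
grip_width: 0.0001
clock: 24.25
tool_pos: [0.6479, -0.0754, 0.03]
tool_rot: [0.707, 0.007, -0.008, -0.707]
wrist_force: [0.4, -0.7, -0.1]
grip_width: -0.0001
t 24.25 pos [ 0.6479 -0.0754  0.03  ] lane [ 0.0949 -0.0021  0.03  ] F [ 0.4151 -0.7046 -0.1466] w -0.0001
toolaxes(cols)
 [[ 0.9998 -0.0009 -0.0213]
 [ 0.0213 -0.0002  0.9998]
 [-0.0009 -1.     -0.0001]]
turn deg (tool) [ 0.0078  0.0079 -0.0494]
```

View pics/s15.png

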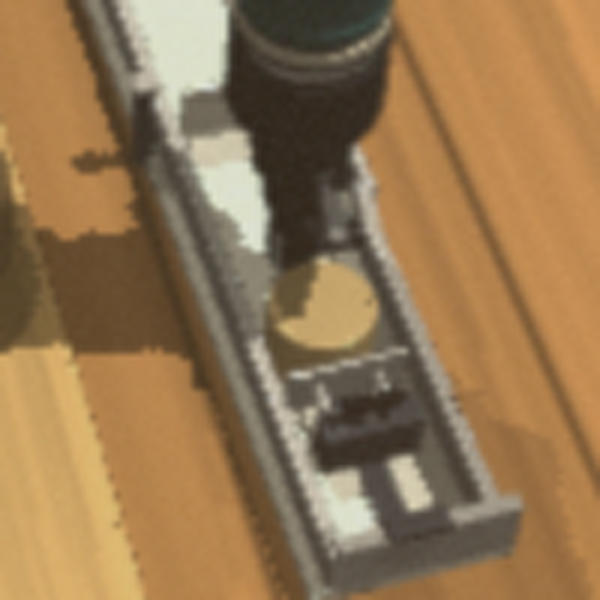

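The crop shows the fingers clear of the cheese at (323,312), and the plate sprung back. Lifting straight out.

```bash
python3 -m crank '[{"claw":1,"x":0,"y":-0.005,"z":0,"ax":0,"ay":0,"az":0},{"claw":1,"x":0,"y":-0.015,"z":0,"ax":0,"ay":0,"az":0},{"claw":1,"x":0,"y":-0.025,"z":0,"ax":0,"ay":0,"az":0},{"claw":1,"x":0,"y":-0.03,"z":0,"ax":0,"ay":0,"az":0},{"claw":1,"x":0,"y":-0.04,"z":0,"ax":0,"ay":0,"az":0},{"claw":1,"x":0,"y":-0.04,"z":0,"ax":0,"ay":0,"az":0},{"claw":1,"x":-0.04,"y":-0.02,"z":0.04,"ax":0,"ay":0,"az":0},{"claw":1,"x":-0.05,"y":0,"z":0.05,"ax":0,"ay":0,"az":0}]'; python3 -m crank '[{"claw":1,"x":-0.03,"y":0,"z":0.05,"ax":0,"ay":0,"az":0},{"claw":1,"x":0,"y":0,"z":0.05,"ax":0,"ay":0,"az":0},{"claw":1,"x":0,"y":0,"z":0.05,"ax":0,"ay":0,"az":0},{"claw":1,"x":0,"y":0,"z":0.04,"ax":0,"ay":0,"az":0},{"claw":1,"x":0,"y":0,"z":0,"ax":0,"ay":0,"az":0},{"claw":1,"x":0,"y":0,"z":0,"ax":0,"ay":0,"az":0},{"claw":1,"x":0,"y":0,"z":0,"ax":0,"ay":0,"az":0}]'
python3 - <<'E'
from h import *
to()
s=optics.camera("side"); crop(s,250,410,160,300,4.5,"pics/s16.png")
t=optics.camera("top"); cv2.imwrite("pics/t16.png",t["image"][:,:,::-1])
crop(t,290,430,140,220,5.5,"pics/t16z.png")
E
```

```text
clock: 25.3
tool_pos: [0.5635, 0.0072, 0.2084]
tool_rot: [-0.707, -0.009, 0.004, 0.707]
wrist_force: [1.6, 1.0, -0.9]
grip_width: 0.0002
clock: 26.18
tool_pos: [0.5282, 0.1944, 0.2055]
tool_rot: [0.707, 0.006, -0.007, -0.707]
wrist_force: [0.2, -0.9, 0.3]
grip_width: 0.0003
t 26.18 pos [0.5282 0.1944 0.2055] lane [-0.1774 -0.116   0.2055] F [ 0.2394 -0.8735  0.273 ] w 0.0003
toolaxes(cols)
 [[ 0.9998 -0.0006 -0.0184]
 [ 0.0184 -0.0008  0.9998]
 [-0.0006 -1.     -0.0008]]
turn deg (tool) [ 0.045  -0.16   -0.0338]
```

View pics/s16.png

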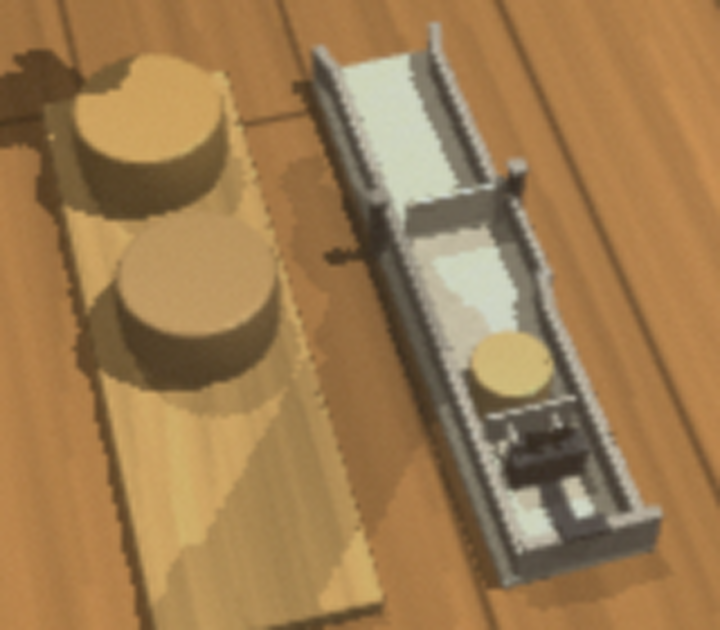

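View pics/t16.png

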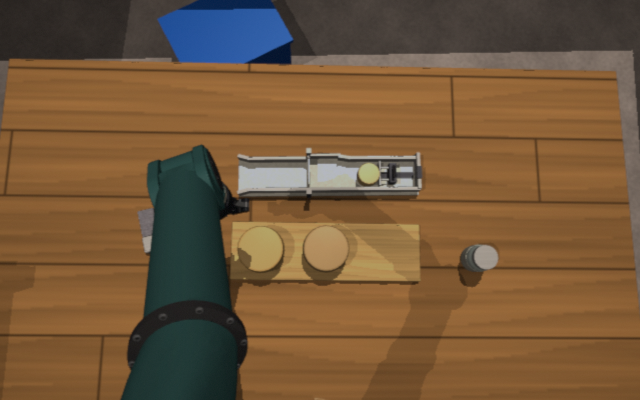

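View pics/t16z.png

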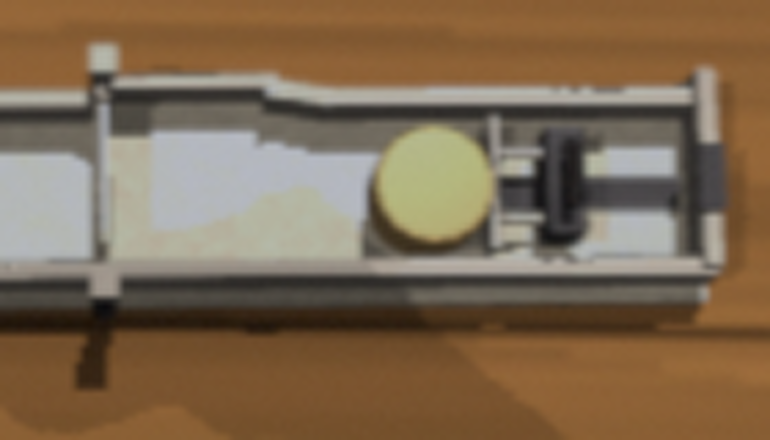

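The cheese stands upright beside the sprung-back plate (top crop (434,183)). The flap is shut as a straight line at column 103. The rounds and jar are where they were, and the brush is partly hidden by the arm. A last numeric check, then I hand in.

Run:
```python
from h import *
t=optics.camera("top"); print(lane(ray(t,290+434.5/5.5-.5,140+183.5/5.5-.5,.05)))
print(env.state()["qd"].round(3)); print(env.job_done())
```

```text
[ 0.1447695  -0.00316821  0.05      ]
[-0.004  0.002 -0.007 -0.004 -0.     0.    -0.001]
the job is handed in; nothing more can be done
None
```

The job is handed in, with about 26 s of the 72 s used, and every check I could make agreed with the task.

- **Load and push:** I set the small cheese down at lane x ≈ −75 mm and released it. I then pushed it through the flap with shut fingers, at up to about 4.4 N in the readings.
- **Stop plate:** I felt the plate with the cheese centre at lane x ≈ 147 mm. I pressed it in about 5 mm and held that for over a second, with wrist readings of 6.7 to 7.6 N. Then I eased back slowly and lifted straight out.
- **Last checks:** The cheese stands upright at lane x ≈ 145 mm, y ≈ −3 mm, next to the sprung-back plate. The flap is shut, the arm is at rest clear of everything, and the rounds and jar look unmoved.
- **Not fully confirmed:** The brush was partly hidden by the arm in the last picture. The arm never went down near it. Cheese positions are good to about 3 mm, because the two views differed by that much.

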